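Load weld test rings on a bent magnetising bar

ROBOT

A 6-joint arm with a two-finger parallel gripper is mounted at the origin on the work surface. World frame = base frame: x ahead of the robot, y to its left, z up, the work surface at z = 0. Lengths are in mm, angles in rad, forces in N, time in s.
With the tool pointing down it reaches from about 250 to 850 mm from the base axis. Payload 12.5 kg.
Tool frame: the origin (TCP) lies between the finger pads; the fingertips stand 8 mm ahead of it and the grasp point (between the pads) lies 11 mm behind it (env.tips_ahead is the distance from the TCP to the fingertips, in mm); z points along the fingers, y is the direction in which the jaws open and shut (so a half turn about z gives the same grasp; the last joint's range is limited). The gripper opens to 93 mm and grips with 3 to 60 N. Pads are 15 mm wide; open, the fingers measure 128 mm over their backs; the gripper's body (75 mm by 188 mm) begins 65 mm behind the grasp point.
Start: joints at [-1.382, 0.351, 1.652, -0, 1.139, -0.085], TCP at [148.736, -529.492, 226.633] pointing down, gripper open.
Joint ranges: [-2.75, 2.75], [-0.79, 2.1], [0.01, 2.65], [-1.57, 4.71], [0.07, 3.14], [-2.87, 2.87]. Speed limits (rad/s): [2.22, 2.22, 2.79, 3.14, 3.14, 3.14].

INTERFACE

Orientations are given as a rotation vector (axis times angle).
In Python, from workcell import status, vision, finish_job, env gives the robot as it stands.
- The arm moves only by the tool jog_arm, never from a script. Its argument "rows" is a list of rows, each a list of 7 numbers: the shift along the tool's x, y, z in m, then the turn, a rotation vector about the tool's x, y, z in degrees, then the closure in counts, from 0 (fully open) to 255 (shut). A call has 1 to 10 rows; each row is the pose to reach, as a shift and turn from the pose commanded when the call began, along the tool's axes at that moment; what a row does not reach only later rows make up. A row lasts 1/10 s, in which the tool goes at most 50 mm and 8.59 degrees, less where a joint would pass 70% of its speed; a pose out of reach is approached as far as the arm can. A call with a gripper value outside its range is refused whole. The fingers move at their own pace and stop on an object; "squeeze" is the grip in N (left out, the last holds). Time passes only in rows, so rows that repeat a pose let the fingers close. It gives the time, the measured TCP pose, the force and the opening at its end, in the units of the state.
- status.observe(): the state, without advancing time (a new reading comes with each control period).
- vision.capture(name): name is "side" or "top" or "wrist"; returns (picture, depth): 480x640x3 uint8, red, green, blue; 480x640 float32, mm along the optical axis (not along the pixel's ray), 0 where there is no reading.
- vision.camera_model(name): a dict with "fx", "fy", "cx", "cy" (pixels), "rvec" (rotation vector, rad) and "tvec" (3), from world to camera coordinates, as OpenCV has them. Camera axes: x right, y down, z forward; pixel columns grow to the right and rows downward; lengths in mm; the calibration is good to about 2 mm. A picture is of the moment at which its call begins: read the wrist's pose just before it. camera_model takes no time and is no camera call; for the wrist camera it gives the pose at the moment of the call.
- finish_job(): hands the job in, once; it reports no verdict.
The state is a dict: "clock": time; "joints": joint angles; "qvel": joint speeds; "effort": joint torques, N m; "tcp_pos": TCP position; "ee_rot": TCP orientation; "wrist_force": force on the tool from outside, world axes, zero at the start; "ft_torque": the same for the moment, N m; "finger_gap": finger opening in mm.
Only numpy, scipy, OpenCV 4.12 (cv2) and the standard library are available. Lean on these libraries where they do the work, as an engineer would, in place of code of your own. Each camera call takes 0.05 s, during which the arm holds its last target.

TASK

Prepare the magnetic inspection of the weld test rings: first slide the current slider on the magnetiser fully down to zero. Then thread every ring piece that is on the bench onto the free end of the bent copper bar and slide them, upright, round both bends up to the black stop flange, packed against it and one another, hanging freely on the bar. Only when all are loaded, slide the current slider to the red mark and leave it there; do not knock over the two spray cans.

Things in the scene. Friction and masses are not known exactly. Their poses are not given: they have to be found in the camera images.
- ringA: steel weld test piece: pipe ring (54 mm outside, 40 bore, 36 long) lying on a welded foot plate (40 along the bore, 60 across, 6 thick), upright dark grip bar on top (30 along the bore, 12 thick across it, from 60 to 105 mm above the underside). About 0.4 kg. Origin: centre of the underside; x along the bore, either way alike; z up; bore axis 33 mm up. Starts standing. Two or three of the three are there.
- ringB: steel weld test piece: pipe ring (54 mm outside, 40 bore, 36 long) lying on a welded foot plate (40 along the bore, 60 across, 6 thick), upright dark grip bar on top (30 along the bore, 12 thick across it, from 60 to 105 mm above the underside). About 0.4 kg. Origin: centre of the underside; x along the bore, either way alike; z up; bore axis 33 mm up. Starts standing. Two or three of the three are there.
- ringC: steel weld test piece: pipe ring (54 mm outside, 40 bore, 36 long) lying on a welded foot plate (40 along the bore, 60 across, 6 thick), upright dark grip bar on top (30 along the bore, 12 thick across it, from 60 to 105 mm above the underside). About 0.4 kg. Origin: centre of the underside; x along the bore, either way alike; z up; bore axis 33 mm up. Starts standing. Two or three of the three are there.
- bar_stop (a point): point on the copper bar's axis at the black stop flange's face (48 mm diameter). The bar is 14 mm round, level, 90 mm above the bench; from here 145 mm straight to bar_bend1. Axes: z up, y from bar_bend1 towards here, x square to the bar. A hanging ring's underside is 46 mm below the bar's axis; packed rings take 40 mm each: their middles lie 18, 58, 98 mm from here
- bar_bend1 (a point): point on the bar's axis at its inner 45 degree corner, near the end of the parking length; same axes as bar_stop
- bar_bend2 (a point): point on the bar's axis at its outer 45 degree corner, 85 mm along the bar from bar_bend1
- bar_end (a point): centre of the bar's free end, 80 mm from bar_bend2; the last length runs parallel to the parking length. The tip is round and reaches 7 mm beyond this point
- current (a joint): position of the black current slider, 0 = zero (fully down, at the end of the track) to 0.12 m (full). It needs about 2 N and stays where it is left
- current_top (a point): middle of the top of the current slider's grip, 175 mm above the bench on top of the green housing (200 x 140 x 120 mm). The grip stands 40 mm high, 20 mm along the track and 28 mm across it. The track lies along the x axis of bar_stop, and the slider's value grows in that +x direction
- red_mark (a point): red pointer clip beside the slider track, 30 mm off the track's middle line; the slider is set right when its grip stands level with it along the track. Same axes as bar_stop; origin at the clip's foot, on the housing's top. It lies 45 to 105 mm from the slider's zero
- spray_white: upright spray can with a white label, 58 mm diameter, 120 mm high, to be left standing; origin at the centre of its base, z up
- spray_black: upright spray can with a blue label, 58 mm diameter, 120 mm high, to be left standing; origin at the centre of its base, z up
Mind the look-alikes: they are no part of the job. What is shaped like the ringC but brown or pink is not meant. Leave any turquoise look-alike of the ringB alone.

How it is judged (in metres and radians):
On the way, in this order (a step that is already met when the one before it is completed fails the run):
1. the current slider is at zero (value of joint current below 0.006 m), for 0.2 s.
2. every ring on the bench is on the bar and packed up to the stop, slider still at zero (y of ringA in the frame of bar_stop between -0.113 and 0 m and x of ringA in the frame of bar_stop between -0.02 and 0.02 m and z of ringA in the frame of bar_stop between -0.062 and -0.015 m and angle between each of ringA, ringB, ringC's own z axis and vertical below 0.3 rad and linear speed of each of ringA, ringB, ringC below 0.05 m/s and y of ringB in the frame of bar_stop between -0.113 and 0 m and x of ringB in the frame of bar_stop between -0.02 and 0.02 m and z of ringB in the frame of bar_stop between -0.062 and -0.015 m and y of ringC in the frame of bar_stop between -0.113 and 0 m and x of ringC in the frame of bar_stop between -0.02 and 0.02 m and z of ringC in the frame of bar_stop between -0.062 and -0.015 m and y of any of ringA, ringB in the frame of bar_stop above -0.07 m and y of any of ringA, ringC in the frame of bar_stop above -0.07 m and y of any of ringB, ringC in the frame of bar_stop above -0.07 m and y of any of ringA, ringB, ringC in the frame of bar_stop above -0.028 m and value of joint current below 0.015 m), for 0.2 s.
3. the current slider is level with the red mark (x of current_top in the frame of red_mark between -0.005 and 0.005 m), for 0.2 s.
At the end, for the whole second after the job is handed in: All rings present hang at rest on the bar, upright (within 0.3 rad), packed at the stop: the first ring's middle within 28 mm of the stop face, the second within 70 mm, the third within 113 mm; the slider's grip within 5 mm of the red mark along the track (all of step 3 and y of ringA in the frame of bar_stop between -0.113 and 0 m and x of ringA in the frame of bar_stop between -0.02 and 0.02 m and z of ringA in the frame of bar_stop between -0.062 and -0.015 m and angle between each of ringA, ringB, ringC's own z axis and vertical below 0.3 rad and linear speed of each of ringA, ringB, ringC below 0.05 m/s and y of ringB in the frame of bar_stop between -0.113 and 0 m and x of ringB in the frame of bar_stop between -0.02 and 0.02 m and z of ringB in the frame of bar_stop between -0.062 and -0.015 m and y of ringC in the frame of bar_stop between -0.113 and 0 m and x of ringC in the frame of bar_stop between -0.02 and 0.02 m and z of ringC in the frame of bar_stop between -0.062 and -0.015 m and y of any of ringA, ringB in the frame of bar_stop above -0.07 m and y of any of ringA, ringC in the frame of bar_stop above -0.07 m and y of any of ringB, ringC in the frame of bar_stop above -0.07 m and y of any of ringA, ringB, ringC in the frame of bar_stop above -0.028 m); the robot touches nothing.
It fails at once if a spray can is knocked over (angle between any of spray_white, spray_black's own z axis and vertical above 0.7 rad).
Of ringA, ringB, ringC only 2 to 3 are there at a start; the rules pass over those that are not, and their reading is None.
At some moment in a run one of ringA, ringB, ringC may be knocked a few centimetres aside while the robot is not near it.
Once in a run the grip may slacken for a moment while it holds something.
It also fails if it takes over 210 s, if anything falls off the work surface, if the arm or the gripper's body presses on something with over 40 N, if the wrist force passes 120 N, or if a joint passes its speed limit or range.

## Working session

There is one attempt and no reset: what is moved stays moved. The work goes in short steps, Python scripts to look and compute and a tool call to move; the robot and the scene stay as the last step left them, time stands still between calls to the robot, and variables do not carry over. Pictures are saved under pics/ and viewed, and the job is handed in when it is done.

Besides the shell and the picture viewer there is one more tool, called after ">>>" as name(argument=value, ...) on one line, values as JSON. jog_arm: Moves the arm, as the interface text tells. Its arguments: {"type":"object","properties":{"rows":{"type":"array"},"squeeze":{"type":"number"}},"required":["rows"]}

```bash
ls; mkdir -p pics
cat > h.py <<'E'
import numpy as np, cv2
from scipy.spatial.transform import Rotation as R
from workcell import status, vision, finish_job, env
def cap(n,save=None):
    m=vision.camera_model(n); p,d=vision.capture(n)
    if save: cv2.imwrite('pics/'+save+'.png',p[:,:,::-1])
    np.savez('/tmp/%s.npz'%n,p=p,d=d,**{k:np.array(v) for k,v in m.items()})
    return p,d,m
def world(m,u,v,z):
    Rm=R.from_rotvec(np.array(m['rvec']).ravel()).as_matrix();t=np.array(m['tvec']).ravel()
    c=np.array([(u-m['cx'])/m['fx']*z,(v-m['cy'])/m['fy']*z,z])
    return Rm.T@(c-t)
def load(n):
    f=np.load('/tmp/%s.npz'%n); return f['p'],f['d'],{k:f[k] for k in('fx','fy','cx','cy','rvec','tvec')}
def cloud(d,m):
    Rm=R.from_rotvec(np.array(m['rvec']).ravel()).as_matrix();t=np.array(m['tvec']).ravel()
    v,u=np.mgrid[0:480,0:640]
    c=np.stack([(u-m['cx'])/m['fx']*d,(v-m['cy'])/m['fy']*d,d],-1)
    w=(c-t)@Rm; w[d<=0]=np.nan; return w
def proj(m,P):
    return cv2.projectPoints(np.array(P,float).reshape(-1,3),np.array(m['rvec'],float),np.array(m['tvec'],float),np.array([[m['fx'],0,m['cx']],[0,m['fy'],m['cy']],[0,0,1.]],float),None)[0][:,0]
E
python3 - <<'E'
from h import *
for n in('side','top','wrist'):
    p,d,m=cap(n,n+'0'); print(n,m)
print(status.observe())
E
```

```text
pics
side {'fx': 552.6721306609764, 'fy': 552.6721306609764, 'cx': 330.05650020152257, 'cy': 234.53511101485955, 'rvec': array([ 0.54163016, -2.47966814,  1.47395384]), 'tvec': array([ 441.64897996,  250.33313647, 1012.57086069])}
top {'fx': 610.3750260132786, 'fy': 610.3750260132786, 'cx': 333.8997653388161, 'cy': 237.26817895013897, 'rvec': array([ 2.11577713, -2.16906061,  0.17745694]), 'tvec': array([ -40.13187208,  515.52150431, 1581.20436808])}
wrist {'fx': 368.92486019840067, 'fy': 368.92486019840067, 'cx': 318.824908041652, 'cy': 240.83013119174382, 'rvec': array([-2.33539189,  1.7679928 ,  0.22946037]), 'tvec': array([-549.82760025,  -30.15439445,  390.14364705])}
{'clock': 0.15, 'joints': array([-1.38158815e+00,  3.51104055e-01,  1.65225164e+00, -2.77354118e-05,
        1.13908731e+00, -8.46067325e-02]), 'qvel': array([ 0.00073241,  0.00079854, -0.00211568, -0.00019192, -0.0005847 ,
       -0.00139916]), 'effort': array([ 4.77694266e-04, -4.97465622e+01, -2.85345000e+01,  6.98538939e-02,
        2.46321660e-02, -6.24368431e-05]), 'tcp_pos': array([ 148.6916928 , -529.26512616,  226.23937124]), 'ee_rot': array([-3.11135373e+00, -4.28667433e-01,  1.09305862e-04]), 'wrist_force': array([0.21243943, 0.21425987, 0.839426  ]), 'ft_torque': array([-0.02756504,  0.02624199, -0.05655679]), 'finger_gap': 92.85323329324814}
```

View pics/top0.png

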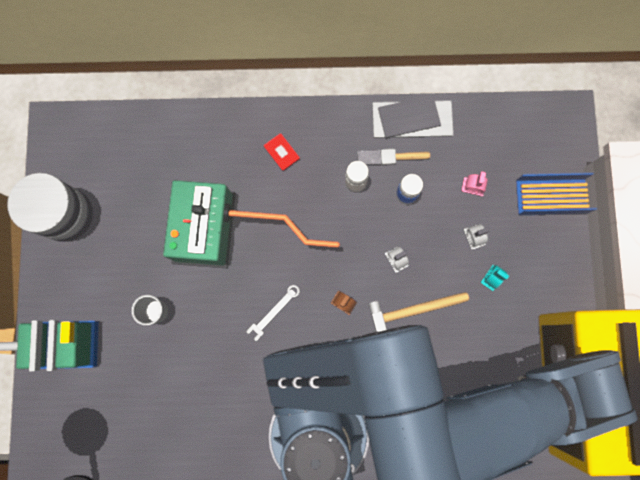

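View pics/side0.png

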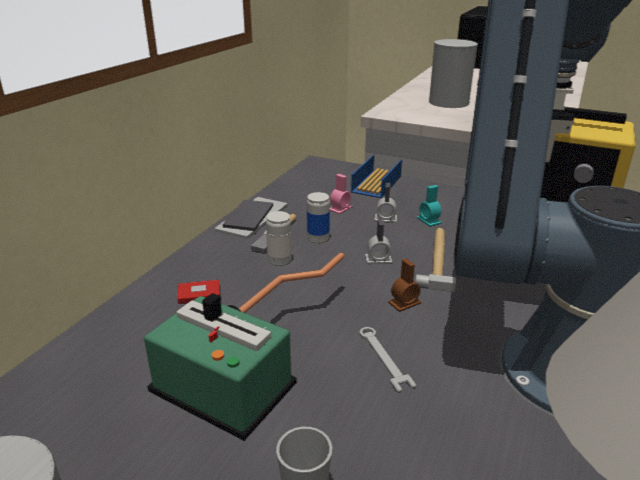

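View pics/wrist0.png

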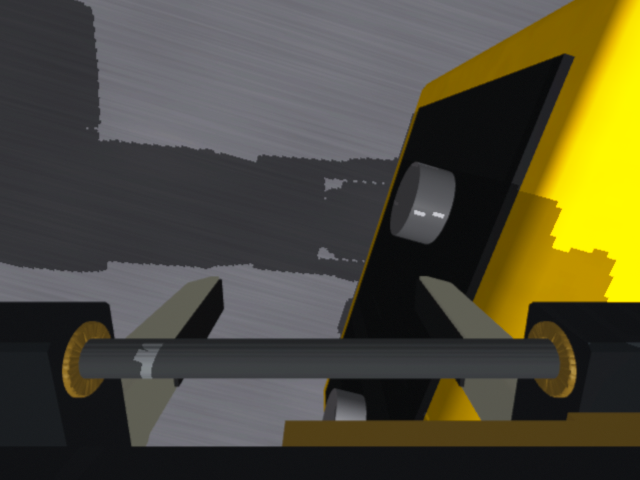

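Run:
```python
from h import *
p,d,m=load('top')
c=cv2.resize(p[165:290,155:355][:,:,::-1],None,fx=4,fy=4,interpolation=cv2.INTER_CUBIC);cv2.imwrite('pics/c1.png',c)
c=cv2.resize(p[160:320,330:520][:,:,::-1],None,fx=4,fy=3.75,interpolation=cv2.INTER_CUBIC);cv2.imwrite('pics/c2.png',c)
w=cloud(d,m)
for u,v in [(340,150),(600,60),(282,130),(200,260),(397,260),(476,236)]: print(u,v,w[v,u])
p,d,m=load('side')
c=cv2.resize(p[250:400,140:340][:,:,::-1],None,fx=4,fy=4,interpolation=cv2.INTER_CUBIC);cv2.imwrite('pics/c3.png',c)
```

```text
340 150 [768.70603932 -76.71248924  -6.01587173]
600 60 [ 1359.47660108 -1186.94513476  -744.83917009]
282 130 [829.68333578  84.58619244  -2.70057648]
200 260 [454.12259938 288.16718151 105.32484884]
397 260 [ 447.61947055 -216.40189101   56.44579736]
476 236 [ 503.22959327 -422.78113934   75.06846175]
```

View pics/c1.png

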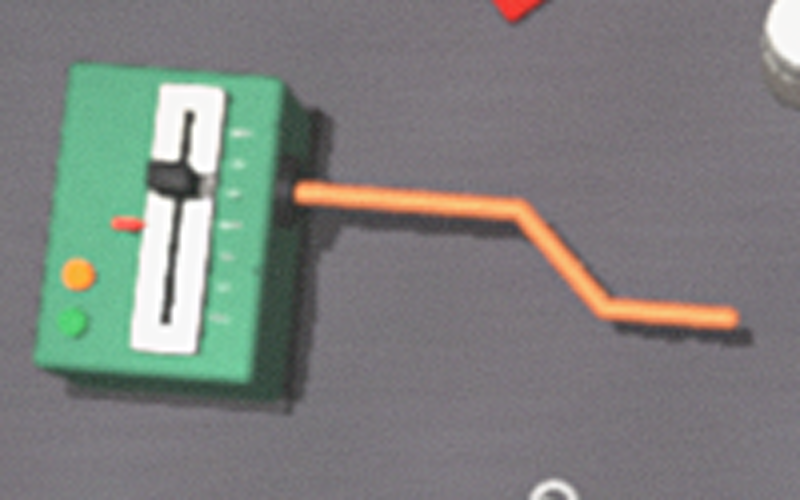

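View pics/c2.png

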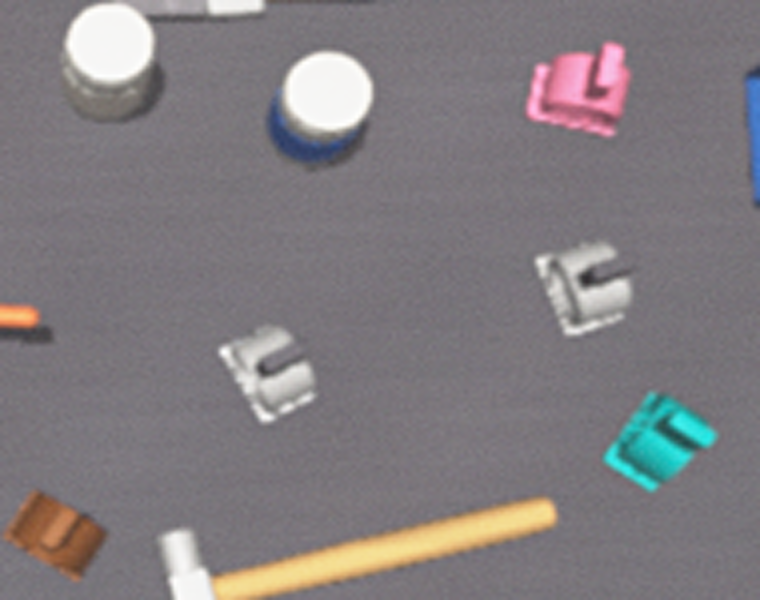

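View pics/c3.png

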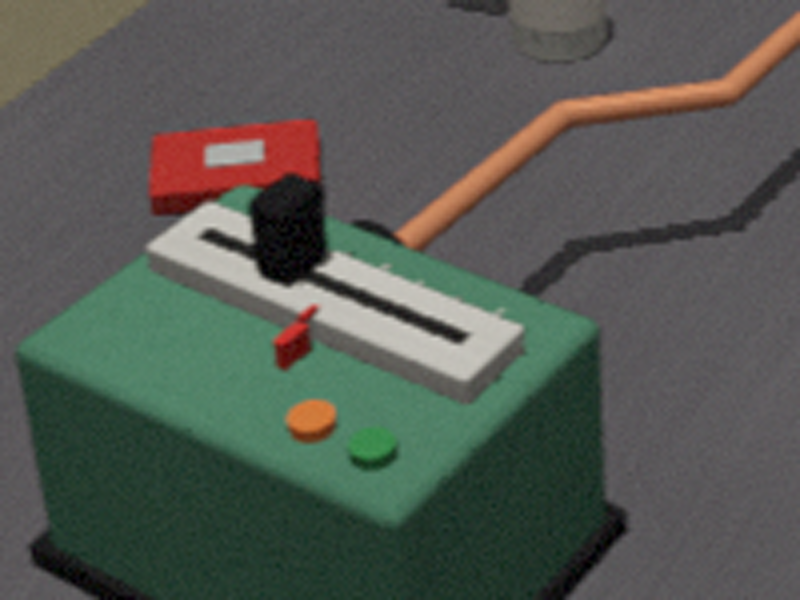

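```bash
cat >> h.py <<'E'
def rayz(m,u,v,z):
    a=world(m,u,v,500);b=world(m,u,v,1500);return a+(b-a)*(z-a[2])/(b[2]-a[2])
E
python3 - <<'E'
from h import *
np.set_printoptions(precision=1,suppress=True)
p,d,m=load('top');w=cloud(d,m)
f=lambda u,v,z:rayz(m,155+u/4,165+v/4,z)
print('bar',[f(*a,90) for a in[(295,192),(522,208),(605,308),(735,318)]])
for r in[(295,192),(522,208),(605,308),(735,318)]:
    print(w[165+r[1]//4,155+r[0]//4])
print('slider',f(178,178,170),'mark',f(115,222,122),f(145,226,122), 'housing',[f(*a,120) for a in[(72,65),(285,78),(250,380),(38,362)]])
print('slot',f(190,115,130),f(165,320,130))
hsv=cv2.cvtColor(p,cv2.COLOR_RGB2HSV)
for nm,(u,v) in dict(r1=(397,260),r2=(476,236),brown=(343,302)).items():
    q=w[v-20:v+21,u-20:u+21].reshape(-1,3);q=q[~np.isnan(q[:,0])]
    print(nm,len(q))
    for lo,hi in((4,15),(40,62),(70,96),(96,112)):
        s=q[(q[:,2]>lo)&(q[:,2]<hi)]; 
        if len(s)>3:
            c,sz,an=cv2.minAreaRect(s[:,:2].astype(np.float32));print(lo,hi,len(s),s.mean(0),c,sz,an)
hm=hsv[165:290,155:355];o=(hm[...,0]<14)&(hm[...,1]>110)
ww=w[165:290,155:355][o];print(np.nanmedian(ww[:,2]))
# dark black slider
for n in('top','side'):
    pp,dd,mm=load(n);W=cloud(dd,mm);g=(W[...,2]>140)&(W[...,2]<185)&(pp.max(-1)<60)&(W[...,1]>200)&(W[...,1]<480)
    print(n,g.sum(),np.nanmin(W[g],0) if g.any() else 0,np.nanmax(W[g],0)if g.any() else 0,np.nanmedian(W[g&(W[...,2]>170)],0))
    o=(pp[...,0]>150)&(pp[...,1]<70)&(pp[...,2]<70)&(W[...,2]>115)&(W[...,2]<160)&(W[...,1]>200)
    print('red',o.sum(),np.nanmin(W[o],0),np.nanmax(W[o],0))
E
```

```text
bar [array([576.8, 218.2,  90. ]), array([562.7,  71.4,  90. ]), array([496. ,  18.9,  90. ]), array([487.4, -64.5,  90. ])]
[575.4 218.9  97.2]
[560.2  71.8 102.9]
[495.5  19.5  93.1]
[487.6 -62.4  98. ]
slider [571.  276.8 170. ] mark [553.7 326.6 122. ] [550.7 307.6 122. ] housing [array([657. , 355.9, 120. ]), array([645.2, 219.8, 120. ]), array([451.2, 241.2, 120. ]), array([465.8, 374.2, 120. ])]
slot [620.  278.2 130. ] [489.  292.6 130. ]
r1 1674
4 15 206 [ 451.6 -219.9    6.5] (454.77984619140625, -222.36016845703125) (108.02045440673828, 109.20535278320312) 87.37232208251953
40 62 192 [ 454.1 -218.8   52.3] (455.7109680175781, -219.26754760742188) (51.50963592529297, 36.60040283203125) 27.848278045654297
70 96 12 [ 449.4 -213.6   83. ] (449.427734375, -216.85238647460938) (8.998100280761719, 24.71146011352539) 1.4425500631332397
96 112 57 [ 455.2 -218.6  103.9] (455.5230712890625, -218.91195678710938) (12.170328140258789, 28.69341468811035) 26.86647605895996
r2 1677
4 15 225 [ 508.1 -431.7    7. ] (513.9859008789062, -439.8160095214844) (109.38592529296875, 111.860420227050
[... 396 characters left out ...]
9.9234676361084
brown 1675
4 15 181 [340.4 -73.6   6.3] (344.6914367675781, -73.26249694824219) (107.0784912109375, 106.58573150634766) 88.48728942871094
40 62 197 [342.7 -73.1  52.3] (342.9617919921875, -73.1103515625) (52.790489196777344, 35.8775749206543) 55.514286041259766
96 112 56 [343.1 -73.5 104.7] (342.88177490234375, -73.12992095947266) (11.880829811096191, 29.34147071838379) 54.75947952270508
93.21471566863242
top 18 [563.6 271.  153. ] [579.8 286.8 174.7] [564.2 283.3 173.7]Traceback (most recent call last):
  File "<stdin>", line 25, in <module>
    res = np.fmin.reduce(a, axis=axis, out=out, **kwargs)
ValueError: zero-size array to reduction operation fmin which has no identity
```

Run:
```python
from h import *
np.set_printoptions(precision=1,suppress=True)
for n,box in(('top',(195,222,185,215)),('side',(290,325,195,230))):
    p,d,m=load(n);W=cloud(d,m)
    print(n,'cam',-R.from_rotvec(m['rvec']).as_matrix().T@m['tvec'])
    q=W[box[0]:box[1],box[2]:box[3]].reshape(-1,3);c=p[box[0]:box[1],box[2]:box[3]].reshape(-1,3)
    for lo,hi in((140,168),(168,182)):
        s=q[(q[:,2]>lo)&(q[:,2]<hi)]
        if len(s)>3:
            print(lo,len(s),np.median(s,0),s.min(0),s.max(0),cv2.minAreaRect(s[:,:2].astype(np.float32)))
    o=(p[...,0]>130)&(p[...,1]<80)&(p[...,2]<80)&(W[...,1]>270)&(W[...,1]<380)&(W[...,0]<610)&(W[...,0]>480)&(W[...,2]>110)
    print('red',o.sum(),np.median(W[o],0),W[o].min(0),W[o].max(0))
    if n=='side': print(q[::40])
ax=np.array([np.cos(np.radians(84.4)),np.sin(np.radians(84.4))])
p,d,m=load('side')
c=p.copy()
# reproject bar model in side from top estimate
for P in [(576.8,218.2,90),(562.7,71.4,90),(496,18.9,90),(487.4,-64.5,90),(571,277,175),(553,318,120)]:
    u=proj(m,[P])[0];print(u);cv2.circle(c,tuple(int(round(x)) for x in u),1,(0,0,255),-1)
cv2.imwrite('pics/s1.png',cv2.resize(c[240:400,140:360][:,:,::-1],None,fx=3.6,fy=3.6,interpolation=cv2.INTER_CUBIC))
```

```text
top cam [ 259.5  -37.8 1642.8]
140 58 [568.1 277.1 154.1] [548.1 259.5 140. ] [613.9 298.3 167.9] ((581.1137084960938, 279.55517578125), (37.25701141357422, 67.20833587646484), 87.11651611328125)
168 80 [572.  284.2 174.3] [562.5 269.9 168.9] [582.4 296.8 181. ] ((572.8204956054688, 283.5637512207031), (26.67703628540039, 19.84686279296875), 87.0331802368164)
red 1 [549.3 310.  136.5] [549.3 310.  136.5] [549.3 310.  136.5]
side cam [ 92.9 884.9 700.9]
140 262 [564.7 293.8 154.2] [560.3 270.  140. ] [583.9 299.6 168. ] ((566.8922119140625, 287.8745422363281), (31.297189712524414, 18.39996910095215), 49.652801513671875)
168 158 [569.3 286.1 173.1] [560.9 270.4 168.1] [584.3 299.2 176.7] ((572.1825561523438, 284.6358947753906), (28.27753257751465, 22.89594268798828), 83.22215270996094)
red 30 [549.4 314.8 134. ] [512.5 303.2 119.1] [565.  357.5 138.1]
[[762.4  96.9  17.5]
 [753.8  91.3  13.9]
 [739.4  92.7  16.4]
 [728.1  90.5  15.8]
 [573.2 271.6 172.9]
 [708.   82.9  11.7]
 [705.2  69.4   1.3]
 [749.4 115.5  12.2]
 [636.9 234.3 119.7]
 [576.7 294.4 174.4]
 [567.4 293.7 174.8]
 [561.8 288.3 171. ]
 [561.9 275.6 160.7]
 [690.7  91.4  -1.2]
 [618.5 271.5 134.5]
 [607.7 271.8 135.9]
 [576.8 296.7 159.9]
 [564.8 299.2 163.3]
 [563.2 288.9 154.9]
 [561.9 277.7 145.8]
 [575.1 247.1 119. ]
 [605.7 289.  133.4]
 [597.8 286.1 131.8]
 [579.3 296.1 142.5]
 [568.  297.6 145.1]
 [561.9 292.8 141.7]
 [558.5 284.4 135. ]
 [551.7 280.2 132.2]
 [598.  300.7 127.2]
 [587.4 301.  128.9]
 [575.3 303.3 132.4]]
[234.5 316. ]
[280.6 277.6]
[321.6 272.5]
[341.6 254.5]
[214.1 295. ]
[211.8 338.8]
```

View pics/s1.png

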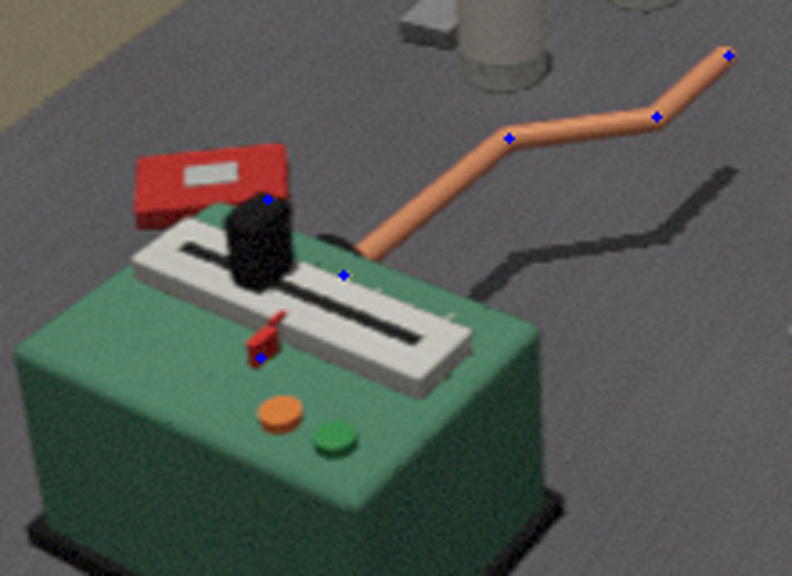

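```bash
cat >> h.py <<'E'
def tdown(ang):
    a=np.radians(ang); x=np.array([np.cos(a),np.sin(a),0]);z=np.array([0,0,-1.]);return R.from_matrix(np.stack([x,np.cross(z,x),z],1))
def rel(pts):
    """pts: list of (x,y,z,ang) ; prints shift m / rotvec deg in present tool frame"""
    s=status.observe();r0=R.from_rotvec(s['ee_rot']);p0=s['tcp_pos']
    print('at',p0.round(1),'t',round(s['clock'],2),'xang',np.degrees(np.arctan2(*r0.as_matrix()[[1,0],0])).round(1),'tilt',r0.as_matrix()[:2,2].round(3),'gap',round(s['finger_gap'],1),'F',s['wrist_force'].round(1),'j',s['joints'].round(2))
    for x,y,z,a in pts:
        d=r0.inv().apply(np.array([x,y,z])-p0)/1000; w=(r0.inv()*tdown(a)).as_rotvec(degrees=True)
        print([float(v) for v in d.round(4)]+[float(v) for v in w.round(1)])
E
python3 - <<'E'
from h import *
rel([(360,-130,240,60),(572.5,284,225,84.4),(572.5,284,156,84.4)])
E
```

```text
at [ 148.7 -529.3  226.2] t 0.15 xang 15.7 tilt [-0.     0.001] gap 92.9 F [0.2 0.2 0.8] j [-1.38  0.35  1.65 -0.    1.14 -0.08]
[0.3114, -0.3273, -0.0135, -0.0, -0.0, -44.3]
[0.6279, -0.6684, 0.0018, -0.0, -0.0, -68.7]
[0.6279, -0.6683, 0.0708, -0.0, -0.0, -68.7]
```

>>> jog_arm(rows=[[0.035, -0.037, 0, 0, 0, -5, 0], [0.07, -0.074, 0, 0, 0, -10, 0], [0.1, -0.11, 0, 0, 0, -15, 0], [0.135, -0.143, 0, 0, 0, -20, 0], [0.17, -0.18, 0, 0, 0, -25, 0], [0.2, -0.214, 0, 0, 0, -30, 0], [0.235, -0.25, 0, 0, 0, -35, 0], [0.27, -0.287, 0, 0, 0, -40, 0], [0.3, -0.32, 0, 0, 0, -44, 0], [0.335, -0.356, 0, 0, 0, -48, 0]])

```text
clock: 1.15
tcp_pos: [375.2, -94.6, 226.8]
ee_rot: [2.666, 1.661, 0.0]
wrist_force: [1.5, -1.1, -0.1]
finger_gap: 93.1
```

Run:
```python
from h import *
rel([(572.5,284,225,84.4),(572.5,284,156,84.4)])
```

```text
at [375.2 -94.6 226.8] t 1.15 xang 63.8 tilt [ 0. -0.] gap 93.1 F [ 1.5 -1.1 -0.1] j [-0.37  0.04  2.04 -0.    1.06  0.09]
[0.4268, 0.0102, 0.0018, 0.0, 0.0, -20.6]
[0.4268, 0.0101, 0.0708, 0.0, 0.0, -20.6]
```

>>> jog_arm(rows=[[0.045, 0.001, 0, 0, 0, -2, 0], [0.09, 0.002, 0, 0, 0, -4, 0], [0.135, 0.003, 0, 0, 0, -6, 0], [0.18, 0.004, 0, 0, 0, -8, 0], [0.225, 0.005, 0, 0, 0, -10, 0], [0.27, 0.006, 0, 0, 0, -13, 0], [0.315, 0.007, 0, 0, 0, -16, 0], [0.36, 0.009, 0, 0, 0, -19, 0], [0.4, 0.01, 0, 0, 0, -20.6, 0], [0.427, 0.01, 0, 0, 0, -20.6, 0]])

```text
clock: 2.15
tcp_pos: [573.7, 284.3, 226.0]
ee_rot: [-2.327, -2.11, 0.001]
wrist_force: [-0.5, -0.2, 0.1]
finger_gap: 93.2
```

Run:
```python
from h import *
rel([(572.5,284,156,84.4)])
cap('wrist','w1');cap('top','t1')
```

```text
at [573.7 284.3 226. ] t 2.15 xang 84.4 tilt [-0. -0.] gap 93.2 F [-0.5 -0.2  0.1] j [0.39 0.52 1.4  0.   1.22 0.48]
[-0.0004, -0.0011, 0.07, -0.0, 0.0, 0.0]
```

View pics/w1.png

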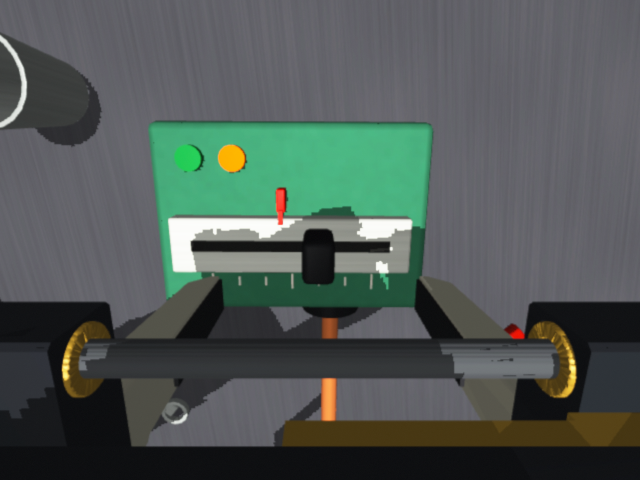

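View pics/t1.png

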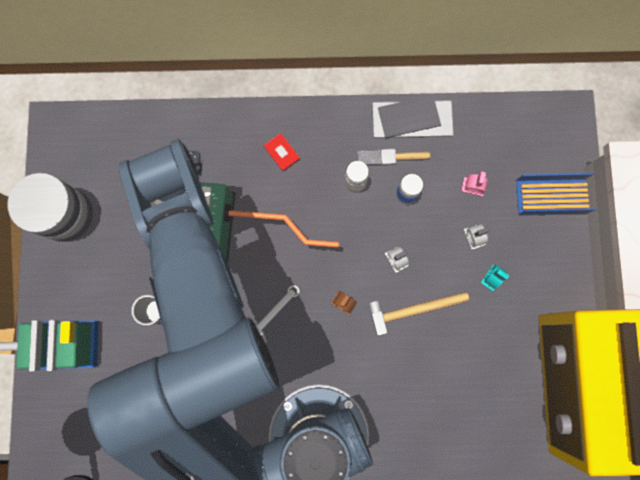

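Run:
```python
from h import *
np.set_printoptions(precision=1,suppress=True)
p,d,m=load('wrist');W=cloud(d,m)
cv2.imwrite('pics/w1c.png',cv2.resize(p[170:300,180:400][:,:,::-1],None,fx=3.6,fy=3.6,interpolation=cv2.INTER_CUBIC))
ex=np.array([np.cos(np.radians(-5.6)),np.sin(np.radians(-5.6)),0])
o=(p[...,0]>140)&(p[...,1]<80)&(p[...,2]<80);o[:180]=0;o[230:]=0;o[:,:260]=0;o[:,300:]=0
q=W[o];vv,uu=np.where(o)
for v in range(186,226,4): 
    k=vv==v; print(v,uu[k].min() if k.any() else 0,uu[k].max() if k.any() else 0, W[v,281])
s=W[225:290,295:345].reshape(-1,3)[:];b=(s[:,2]>168)&(s[:,2]<180);t=s[b]
print('slider top',np.median(t,0),t.min(0),t.max(0),cv2.minAreaRect(t[:,:2].astype(np.float32)))
for z in(120,127,135): print('mark tip',z,rayz(m,281,222,z),rayz(m,281,222,z)@ex, 'head',rayz(m,281,200,z),rayz(m,281,200,z)@ex)
print('slot',rayz(m,192,245,135)@ex,rayz(m,391,246,135)@ex,'slider',rayz(m,318,245,175),rayz(m,318,245,175)@ex)
```

```text
186 0 0 [551.1 327.6 120.3]
190 277 284 [552.3 326.3 133.8]
194 277 284 [552.  323.6 134. ]
198 277 284 [551.7 320.9 134.2]
202 277 284 [551.5 318.4 135.7]
206 277 284 [550.9 315.3 133.3]
210 277 284 [550.9 313.1 136.6]
214 279 282 [550.5 310.2 135.7]
218 279 281 [550.3 307.6 136.5]
222 279 281 [549.9 304.8 136.4]
slider top [573.4 286.8 174.1] [562.6 271.4 168.1] [584.1 299.3 176.3] ((573.23291015625, 285.5611877441406), (27.073322296142578, 20.077787399291992), 83.2828369140625)
mark tip 120 [547.8 301.6 120. ] 515.7949627750015 head [549.8 317.6 120. ] 516.1978120236624
mark tip 127 [548.7 303.  127. ] 516.5335834471842 head [550.6 318.6 127. ] 516.9257576181734
mark tip 135 [549.7 304.5 135. ] 517.3777213582503 head [551.6 319.7 135. ] 517.7576954404715
slot 454.61858991734715 594.0164927803725 slider [574.7 296.6 175. ] 543.004761244739
```

View pics/w1c.png

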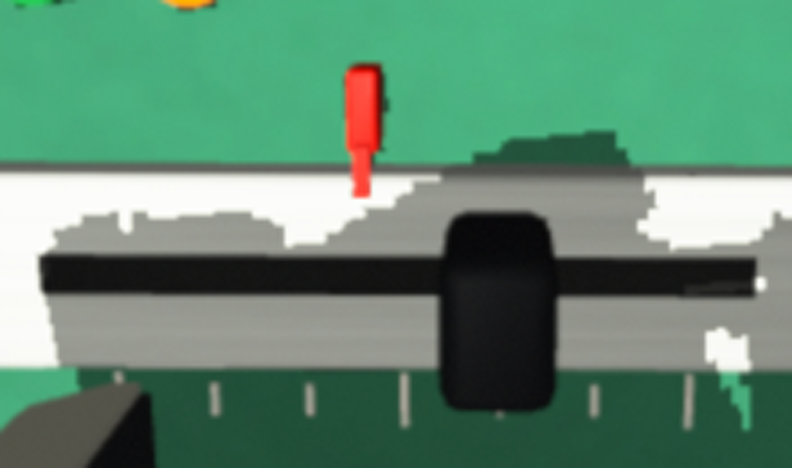

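>>> jog_arm(rows=[[0, -0.001, 0.02, 0, 0, 0, 0], [0, -0.001, 0.04, 0, 0, 0, 0], [0, -0.001, 0.06, 0, 0, 0, 80], [0, -0.001, 0.07, 0, 0, 0, 160], [0, -0.001, 0.07, 0, 0, 0, 255], [0, -0.001, 0.07, 0, 0, 0, 255], [0, -0.001, 0.07, 0, 0, 0, 255], [0, -0.001, 0.07, 0, 0, 0, 255]], squeeze=8)

```text
clock: 3.05
tcp_pos: [572.5, 282.2, 157.6]
ee_rot: [2.329, 2.108, 0.002]
wrist_force: [-0.8, -0.2, 0.1]
finger_gap: 49.3
```

>>> jog_arm(rows=[[0, 0, 0, 0, 0, 0, 255], [0, 0, 0, 0, 0, 0, 255], [0, 0, 0, 0, 0, 0, 255], [0, 0, 0, 0, 0, 0, 255], [0, 0, 0, 0, 0, 0, 255]])

```text
clock: 3.55
tcp_pos: [572.2, 282.1, 156.7]
ee_rot: [2.329, 2.108, 0.0]
wrist_force: [-0.1, -0.6, 0.7]
finger_gap: 20.1
```

>>> jog_arm(rows=[[0, -0.012, 0, 0, 0, 0, 255], [0, -0.024, 0, 0, 0, 0, 255], [0, -0.036, 0, 0, 0, 0, 255], [0, -0.048, 0, 0, 0, 0, 255], [0, -0.06, 0, 0, 0, 0, 255], [0, -0.07, 0, 0, 0, 0, 255], [0, -0.074, 0, 0, 0, 0, 255], [0, -0.077, 0, 0, 0, 0, 255], [0, -0.079, 0, 0, 0, 0, 255]])

```text
clock: 4.45
tcp_pos: [493.5, 290.1, 156.7]
ee_rot: [-2.329, -2.108, -0.001]
wrist_force: [2.1, 3.7, -2.0]
finger_gap: 20.0
```

Run:
```python
from h import *
rel([(500,284,156,84.4)])
ex=np.array([np.cos(np.radians(-5.6)),np.sin(np.radians(-5.6)),0]);print(status.observe()['tcp_pos']@ex)
```

```text
at [493.5 290.1 156.7] t 4.45 xang 84.3 tilt [0. 0.] gap 20.0 F [ 2.1  3.7 -2. ] j [0.45 0.47 1.66 0.   1.01 0.55]
[-0.0054, 0.0071, 0.0007, 0.0, -0.0, -0.1]
462.85685033910994
```

>>> jog_arm(rows=[[0, -0.002, 0, 0, 0, 0, 255], [0, -0.004, 0, 0, 0, 0, 255], [0, -0.006, 0, 0, 0, 0, 255], [0, -0.006, 0, 0, 0, 0, 255]])

```text
clock: 4.85
tcp_pos: [490.1, 290.4, 156.8]
ee_rot: [2.327, 2.106, 0.007]
wrist_force: [17.6, 2.2, -9.7]
finger_gap: 26.0
```

Run:
```python
from h import *
rel([])
ex=np.array([np.cos(np.radians(-5.6)),np.sin(np.radians(-5.6)),0]);print(status.observe()['tcp_pos']@ex)
```

```text
at [490.1 290.4 156.8] t 4.85 xang 84.3 tilt [0.006 0.001] gap 26.0 F [17.6  2.2 -9.7] j [ 0.45  0.46  1.67 -0.    1.    0.56]
459.41196412661105
```

>>> jog_arm(rows=[[0, 0.005, 0, 0, 0, 0, 150], [0, 0.005, 0, 0, 0, 0, 100], [0, 0.005, 0, 0, 0, 0, 0], [0, 0.005, 0, 0, 0, 0, 0], [0, 0.005, -0.03, 0, 0, 0, 0], [0, 0.005, -0.07, 0, 0, 0, 0], [0, 0.005, -0.08, 0, 0, 0, 0]])

```text
clock: 5.55
tcp_pos: [493.6, 290.6, 240.6]
ee_rot: [2.328, 2.107, 0.008]
wrist_force: [0.2, -0.4, -0.1]
finger_gap: 77.3
```

Run:
```python
from h import *
cap('wrist','w2')
rel([(480,40,235,100),(460,-215,215,117)])
```

```text
at [493.5 290.6 240.3] t 5.6 xang 84.3 tilt [0.005 0.002] gap 81.1 F [0.4 0.6 1.2] j [ 0.45  0.38  1.58 -0.    1.18  0.55]
[-0.2507, 0.0114, 0.0047, 0.3, -0.1, -15.7]
[-0.5065, 0.0168, 0.024, 0.3, -0.1, -32.7]
```

View pics/w2.png

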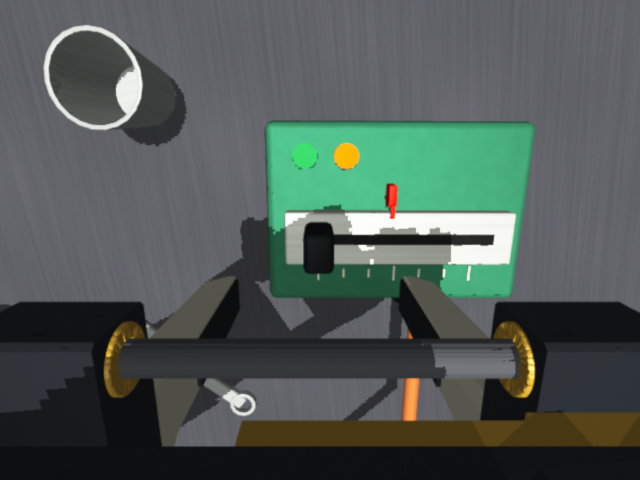

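>>> jog_arm(rows=[[-0.045, 0.001, 0, 0, 0, -3, 0], [-0.09, 0.003, 0, 0, 0, -6, 0], [-0.14, 0.005, 0, 0, 0, -9, 0], [-0.19, 0.007, 0, 0, 0, -12, 0], [-0.24, 0.01, 0, 0, 0, -16, 0], [-0.29, 0.012, 0.005, 0, 0, -19, 0], [-0.34, 0.013, 0.01, 0, 0, -22, 0], [-0.39, 0.014, 0.015, 0.1, 0, -26, 0], [-0.44, 0.015, 0.02, 0.2, 0, -29, 0], [-0.485, 0.016, 0.024, 0.3, -0.1, -32.7, 0]])

```text
clock: 6.6
tcp_pos: [459.0, -196.0, 211.4]
ee_rot: [-1.637, -2.676, 0.008]
wrist_force: [0.8, 0.3, -0.2]
finger_gap: 92.9
```

>>> jog_arm(rows=[[-0.017, -0.015, 0, 0, 0, 0, 0], [-0.017, -0.015, 0, 0, 0, 0, 0]])

```text
clock: 6.8
tcp_pos: [453.3, -218.1, 211.4]
ee_rot: [-1.644, -2.672, 0.008]
wrist_force: [-0.4, 0.2, -0.0]
finger_gap: 93.3
```

Run:
```python
from h import *
cap('wrist','w3');p,d,m=load('wrist');w=cloud(d,m)
rel([(455.5,-219,98,117)])
ok=(w[...,2]>98)&(w[...,2]<110)&(abs(w[...,0]-455)<60)&(abs(w[...,1]+219)<60)
print(ok.sum(),cv2.minAreaRect(w[ok][:,:2].astype(np.float32)),w[ok].mean(0))
```

```text
at [ 453.7 -216.6  211.6] t 6.85 xang 116.8 tilt [-0.006 -0.002] gap 92.9 F [ 1.   0.1 -0.3] j [-0.54  0.29  1.78 -0.01  1.08 -1.  ]
[-0.0031, 0.0012, 0.1136, -0.4, -0.1, -0.2]
636 ((455.36968994140625, -219.72596740722656), (11.968049049377441, 29.65253257751465), 27.15768051147461) [ 455.21248157 -218.89688641  104.63436901]
```

View pics/w3.png

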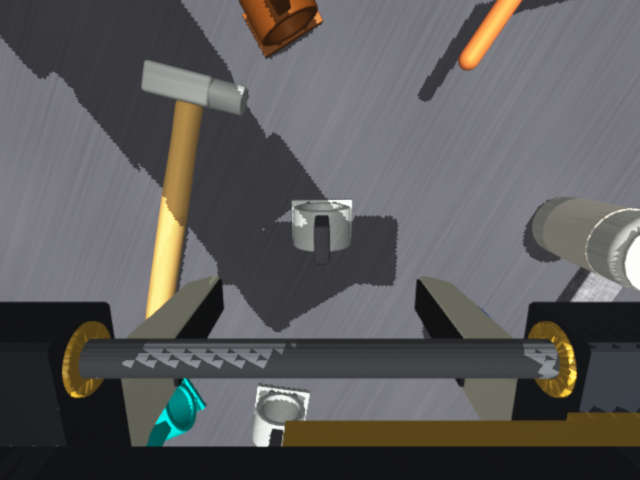

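>>> jog_arm(rows=[[-0.003, 0.001, 0.04, -0.4, 0, 0, 0], [-0.003, 0.001, 0.08, -0.4, 0, 0, 0], [-0.003, 0.001, 0.11, -0.4, 0, 0, 0], [-0.003, 0.001, 0.128, -0.4, 0, 0, 0], [-0.003, 0.001, 0.1375, -0.4, 0, 0, 0], [-0.003, 0.001, 0.1375, -0.4, 0, 0, 255], [-0.003, 0.001, 0.1375, -0.4, 0, 0, 255], [-0.003, 0.001, 0.1375, -0.4, 0, 0, 255], [-0.003, 0.001, 0.1375, -0.4, 0, 0, 255], [-0.003, 0.001, 0.1375, -0.4, 0, 0, 255]], squeeze=50)

```text
clock: 7.85
tcp_pos: [456.4, -218.8, 75.8]
ee_rot: [1.641, 2.677, 0.002]
wrist_force: [-0.8, -0.5, -0.4]
finger_gap: 57.3
```

>>> jog_arm(rows=[[0, 0, 0, 0, 0, 0, 255], [0, 0, 0, 0, 0, 0, 255], [0, 0, 0, 0, 0, 0, 255], [0, 0, 0, 0, 0, 0, 255]])

```text
clock: 8.25
tcp_pos: [456.1, -218.7, 75.2]
ee_rot: [1.641, 2.678, 0.002]
wrist_force: [-0.0, 0.4, 0.4]
finger_gap: 25.7
```

Run:
```python
from h import *
rel([])
```

```text
at [ 456.1 -218.7   75.2] t 8.25 xang 117.0 tilt [0.001 0.001] gap 25.7 F [-0.   0.4  0.4] j [-0.54  0.49  1.89  0.    0.76 -1.01]
```

>>> jog_arm(rows=[[0, 0, 0, 0, 0, 0, 255], [0, 0, 0, 0, 0, 0, 255], [0, 0, 0, 0, 0, 0, 255], [0, 0, -0.015, 0, 0, 0, 255], [0, 0, -0.03, 0, 0, 0, 255], [0, 0, -0.045, 0, 0, 0, 255], [0, 0, -0.057, 0, 0, 0, 255]])

```text
clock: 8.95
tcp_pos: [455.9, -218.6, 132.7]
ee_rot: [1.641, 2.678, 0.002]
wrist_force: [-0.6, 0.3, -5.2]
finger_gap: 11.7
```

Run:
```python
from h import *
np.set_printoptions(precision=1,suppress=True)
p,d,m=load('top')
h=cv2.cvtColor(p,cv2.COLOR_RGB2HSV)
o=(h[...,0]<14)&(h[...,1]>110)&(h[...,2]>90);o[:200]=0;o[255:]=0;o[:,:230]=0;o[:,350:]=0
o=cv2.morphologyEx(o.astype(np.uint8),cv2.MORPH_OPEN,np.ones((2,2)))>0
v,u=np.where(o)
P=np.array([rayz(m,a,b,93) for a,b in zip(u,v)])[:,:2]   # visible upper surface
print(len(P),P[np.argmin(P[:,1])],P[np.argmax(P[:,1])])
for lo,hi in((85,205),(-60,8)):
    s=P[(P[:,1]>lo)&(P[:,1]<hi)];f=cv2.fitLine(s.astype(np.float32),cv2.DIST_HUBER,0,.01,.01).ravel();print(f,np.degrees(np.arctan2(f[1],f[0])))
    for y in(-62,18,71,216): print(y,f[2]+f[0]/f[1]*(y-f[3]))
s=P[(P[:,1]>28)&(P[:,1]<62)];f=cv2.fitLine(s.astype(np.float32),cv2.DIST_HUBER,0,.01,.01).ravel();print(f,np.degrees(np.arctan2(f[1],f[0])))
rel([])
```

```text
479 [485.6 -67.6] [581.4 211.9]
[  0.1   1.  566.3 149.6] 81.7306
-62 535.5719
18 547.199
71 554.9019
216 575.9761
[  0.1   1.  485.9 -26.6] 83.47517
-62 481.82605
18 490.97604
71 497.03787
216 513.6222
[  0.9   0.5 528.9  45.2] 29.98251
at [ 455.9 -218.6  132.7] t 8.95 xang 117.0 tilt [0. 0.] gap 11.7 F [-0.6  0.3 -5.2] j [-0.5  0.4  1.9  0.   0.9 -1. ]
```

Run:
```python
from h import *
np.set_printoptions(precision=1,suppress=True)
p,d,m=cap('top','t2')
h=cv2.cvtColor(p,cv2.COLOR_RGB2HSV)
o=(p[...,0].astype(int)-p[...,2]>60)&(h[...,2]>110);o[:200]=0;o[255:]=0;o[:,:225]=0;o[:,350:]=0
c=p[190:260,220:360][:,:,::-1].copy(); c2=c.copy(); c2[o[190:260,220:360]]=(255,0,0)
cv2.imwrite('pics/m.png',np.vstack([cv2.resize(x,None,fx=5,fy=4,interpolation=cv2.INTER_NEAREST) for x in(c,c2)]))
# vertical centre per column
for a in range(235,342,6):
    r=np.where(o[:,a])[0]
    if len(r): print(a,r.min(),r.max(),rayz(m,a,r.mean(),90)[:2])
```

```text
235 210 215 [577.8 202. ]
241 211 216 [574.7 186.5]
247 212 216 [573.1 171. ]
253 212 217 [571.4 155.5]
259 212 217 [571.  139.9]
265 213 218 [568.  124.4]
271 213 218 [567.6 108.9]
277 214 219 [564.6  93.4]
283 214 220 [562.9  77.9]
289 218 226 [549.3  62.6]
295 225 233 [530.6  47.3]
301 232 240 [511.9  32.2]
307 239 244 [497.2  17. ]
313 240 245 [494.2   1.6]
319 240 245 [493.9 -13.8]
325 241 246 [490.9 -29.2]
331 241 246 [490.5 -44.6]
337 242 246 [488.8 -60. ]
```

View pics/m.png

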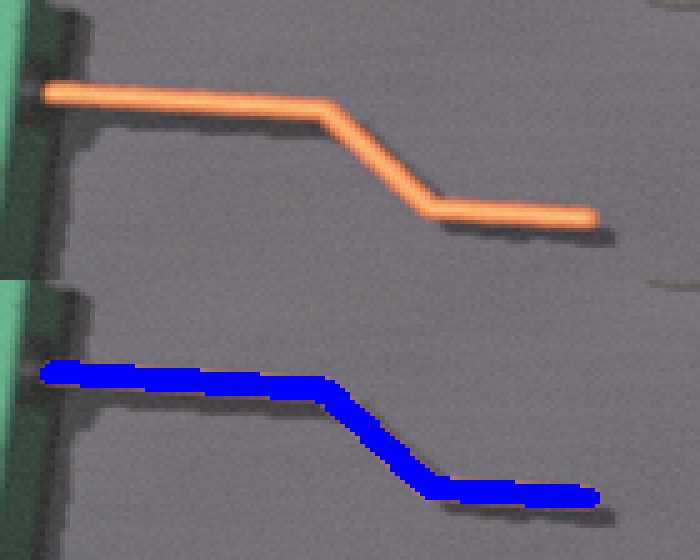

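```bash
cat >> h.py <<'E'
A=84.4
uu=np.array([np.cos(np.radians(A)),np.sin(np.radians(A))]);mm_=np.array([np.cos(np.radians(A-45)),np.sin(np.radians(A-45))])
B1=np.array([562.6,71.5]);B2=B1-85*mm_;EN=B2-80*uu;ST=B1+145*uu
def barpt(s):
    return EN+s*uu if s<80 else (B2+(s-80)*mm_ if s<165 else B1+(s-165)*uu)
def pose(s,L=20):
    a,b=barpt(s-L),barpt(s+L);c=(a+b)/2;dd=b-a;return c[0],c[1],np.degrees(np.arctan2(dd[1],dd[0]))
E
python3 - <<'E'
from h import *
print(EN,B2,B1,ST)
x,y,a=pose(-50);rel([(x,y,132.5,a)])
E
```

```text
[489.11101427 -62.07028562] [496.91764625  17.54790638] [562.6  71.5] [576.74952047 215.807973  ]
at [ 456.6 -219.   134.3] t 9.0 xang 117.0 tilt [ 0.003 -0.   ] gap 12.0 F [ 2.7 -1.1 -2.3] j [-0.54  0.39  1.85  0.    0.89 -1.01]
[0.083, 0.0732, 0.0019, 0.2, 0.1, 32.6]
```

>>> jog_arm(rows=[[0.012, 0.01, 0, 0, 0, 5, 255], [0.025, 0.022, 0, 0, 0, 11, 255], [0.04, 0.035, 0, 0, 0, 17, 255], [0.055, 0.048, 0, 0, 0, 22, 255], [0.068, 0.06, 0, 0, 0, 27, 255], [0.078, 0.069, 0, 0, 0, 31, 255], [0.083, 0.073, 0, 0, 0, 32.6, 255], [0.083, 0.073, 0, 0, 0, 32.6, 255]])

```text
clock: 9.8
tcp_pos: [483.2, -110.9, 131.8]
ee_rot: [-2.327, -2.111, -0.002]
wrist_force: [-0.1, -1.0, -5.6]
finger_gap: 11.6
```

Run:
```python
from h import *
rel([(*pose(s)[:2],132.5,pose(s)[2]) for s in(0,20,40,60)])
p,d,m=cap('side');cv2.imwrite('pics/s2.png',cv2.resize(p[170:330,200:420][:,:,::-1],None,fx=3.6,fy=3.6))
cap('wrist','w4')
```

```text
at [ 483.2 -110.9  131.8] t 9.8 xang 84.4 tilt [0.001 0.001] gap 11.6 F [-0.1 -1.  -5.6] j [-0.32  0.38  1.88  0.    0.88 -0.22]
[0.0491, 0.0011, -0.0007, 0.0, -0.1, 0.0]
[0.0691, 0.0011, -0.0006, 0.0, -0.1, 0.0]
[0.0891, 0.0012, -0.0006, 0.0, -0.1, 0.0]
[0.1091, 0.0012, -0.0006, 0.0, -0.1, 0.0]
```

View pics/s2.png

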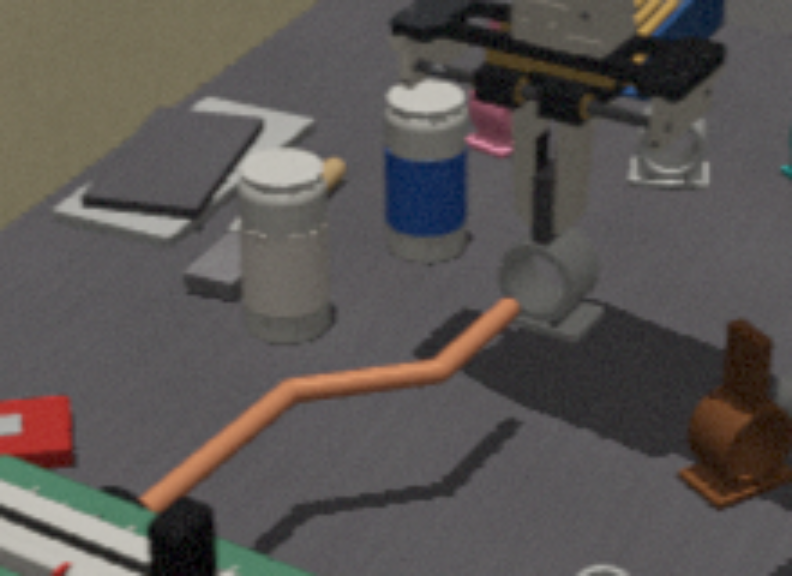

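View pics/w4.png

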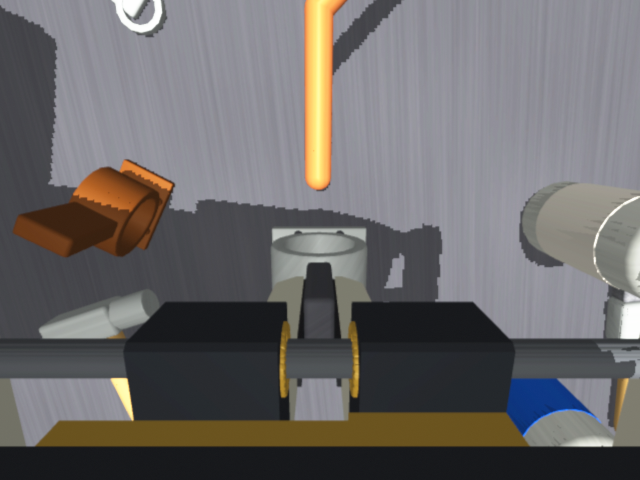

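>>> jog_arm(rows=[[0.01, 0.001, 0, 0, 0, 0, 255], [0.022, 0.001, 0, 0, 0, 0, 255], [0.035, 0.001, 0, 0, 0, 0, 255], [0.048, 0.001, 0, 0, 0, 0, 255], [0.06, 0.001, 0, 0, 0, 0, 255], [0.073, 0.001, 0, 0, 0, 0, 255], [0.085, 0.001, 0, 0, 0, 0, 255], [0.097, 0.001, 0, 0, 0, 0, 255], [0.106, 0.001, 0, 0, 0, 0, 255], [0.109, 0.001, 0, 0, 0, 0, 255]])

```text
clock: 10.9
tcp_pos: [495.1, -2.3, 132.4]
ee_rot: [2.326, 2.111, 0.002]
wrist_force: [-0.2, -0.7, -3.8]
finger_gap: 11.8
```

Run:
```python
from h import *
rel([(*pose(s)[:2],132.2,pose(s)[2]) for s in(66,72,78,84,90,96,102,112,122,132)])
cap('wrist','w5')
```

```text
at [495.1  -2.3 132.4] t 10.9 xang 84.4 tilt [0.001 0.001] gap 11.8 F [-0.2 -0.7 -3.8] j [-0.1   0.38  1.88  0.    0.88 -0.  ]
[0.005, 0.002, 0.0002, 0.1, -0.0, 6.4]
[0.0102, 0.0041, 0.0002, 0.1, -0.0, 13.1]
[0.0153, 0.0062, 0.0002, 0.1, -0.1, 20.2]
[0.0204, 0.0083, 0.0002, 0.1, -0.1, 27.3]
[0.0255, 0.0105, 0.0002, 0.1, -0.1, 34.2]
[0.0306, 0.0126, 0.0002, 0.1, -0.1, 40.9]
[0.0355, 0.0154, 0.0002, 0.1, -0.1, 45.0]
[0.0425, 0.0225, 0.0002, 0.1, -0.1, 45.0]
[0.0496, 0.0296, 0.0002, 0.1, -0.1, 45.0]
[0.0567, 0.0366, 0.0003, 0.1, -0.1, 45.0]
```

View pics/w5.png

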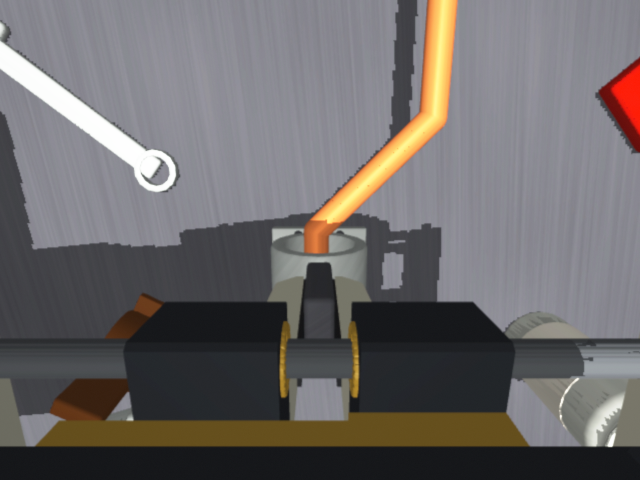

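>>> jog_arm(rows=[[0.005, 0.002, 0, 0, 0, 6, 255], [0.01, 0.004, 0, 0, 0, 13, 255], [0.015, 0.006, 0, 0, 0, 20, 255], [0.0205, 0.008, 0, 0, 0, 27, 255], [0.0255, 0.0105, 0, 0, 0, 34, 255], [0.0305, 0.0125, 0, 0, 0, 41, 255], [0.0355, 0.0155, 0, 0, 0, 45, 255], [0.0425, 0.0225, 0, 0, 0, 45, 255], [0.0495, 0.0295, 0, 0, 0, 45, 255], [0.0565, 0.0365, 0, 0, 0, 45, 255]])

```text
clock: 11.95
tcp_pos: [537.7, 49.8, 132.5]
ee_rot: [2.957, 1.061, 0.003]
wrist_force: [0.2, -0.1, -4.9]
finger_gap: 11.8
```

Run:
```python
from h import *
rel([(*pose(s)[:2],132.2,pose(s)[2]) for s in(142,147,153,159,165,171,177,184,188,200)])
cap('wrist','w6')
```

```text
at [537.7  49.8 132.5] t 11.95 xang 39.5 tilt [0.002 0.   ] gap 11.8 F [ 0.2 -0.1 -4.9] j [0.01 0.45 1.77 0.   0.92 0.89]
[0.01, -0.001, 0.0003, 0.0, -0.1, 0.1]
[0.0147, -0.0017, 0.0003, 0.0, -0.1, -2.0]
[0.0199, -0.0038, 0.0003, 0.0, -0.1, -8.5]
[0.025, -0.0059, 0.0003, 0.1, -0.1, -15.3]
[0.0301, -0.008, 0.0003, 0.1, -0.1, -22.4]
[0.0352, -0.0101, 0.0003, 0.1, -0.1, -29.5]
[0.0404, -0.0123, 0.0003, 0.1, -0.1, -36.4]
[0.0463, -0.0147, 0.0003, 0.1, -0.1, -43.9]
[0.0493, -0.0172, 0.0004, 0.1, -0.1, -44.9]
[0.0578, -0.0257, 0.0004, 0.1, -0.1, -44.9]
```

View pics/w6.png

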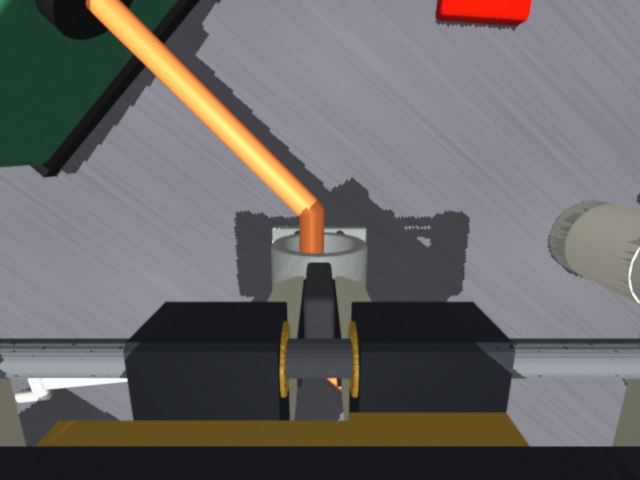

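>>> jog_arm(rows=[[0.01, -0.0015, 0, 0, 0, 0, 255], [0.0147, -0.002, 0, 0, 0, -2, 255], [0.02, -0.004, 0, 0, 0, -8.5, 255], [0.025, -0.006, 0, 0, 0, -15, 255], [0.03, -0.008, 0, 0, 0, -22, 255], [0.035, -0.01, 0, 0, 0, -29, 255], [0.04, -0.0125, 0, 0, 0, -36, 255], [0.046, -0.0147, 0, 0, 0, -43, 255], [0.05, -0.0175, 0, 0, 0, -45, 255], [0.058, -0.0257, 0, 0, 0, -45, 255]])

```text
clock: 13.0
tcp_pos: [565.5, 106.2, 132.5]
ee_rot: [2.328, 2.108, 0.002]
wrist_force: [1.3, 0.4, -4.5]
finger_gap: 11.7
```

Run:
```python
from h import *
rel([(*pose(s)[:2],132.2,pose(s)[2]) for s in(220,260,280,292)])
cap('wrist','w7')
p,d,m=cap('side');cv2.imwrite('pics/s3.png',cv2.resize(p[170:330,180:400][:,:,::-1],None,fx=3.6,fy=3.6))
```

```text
at [565.5 106.2 132.5] t 13.0 xang 84.3 tilt [0.001 0.   ] gap 11.7 F [ 1.3  0.4 -4.5] j [0.1  0.51 1.67 0.   0.96 0.2 ]
[0.0202, 0.0005, 0.0003, 0.1, -0.0, -0.1]
[0.0602, 0.0004, 0.0003, 0.1, -0.0, -0.1]
[0.0802, 0.0004, 0.0003, 0.1, -0.0, -0.1]
[0.0922, 0.0004, 0.0003, 0.1, -0.0, -0.1]
```

View pics/w7.png

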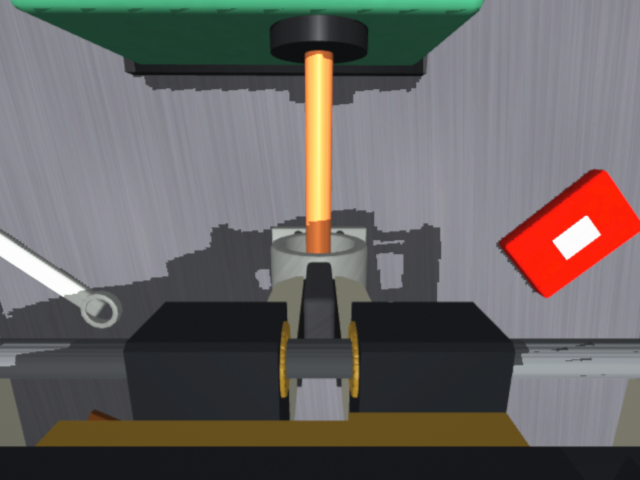

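View pics/s3.png

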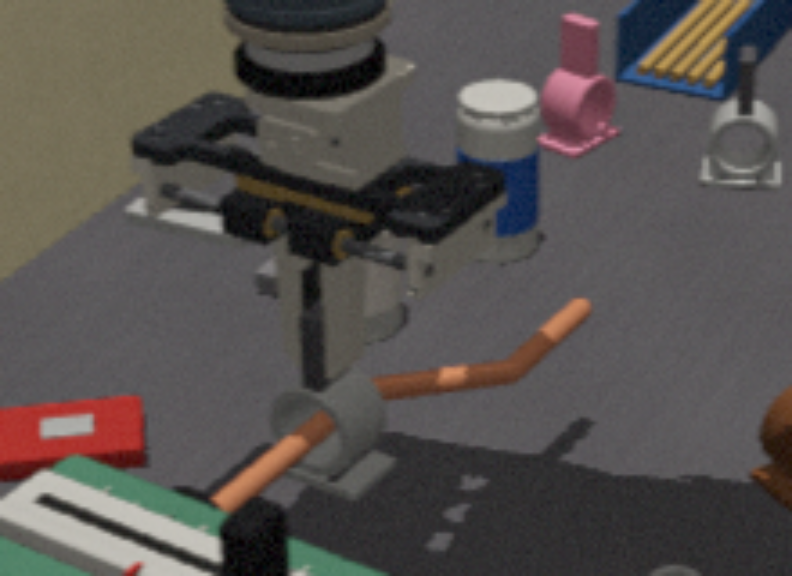

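>>> jog_arm(rows=[[0.012, 0, 0, 0, 0, 0, 255], [0.027, 0, 0, 0, 0, 0, 255], [0.042, 0, 0, 0, 0, 0, 255], [0.057, 0, 0, 0, 0, 0, 255], [0.07, 0, 0, 0, 0, 0, 255], [0.08, 0, 0, 0, 0, 0, 255], [0.085, 0, 0, 0, 0, 0, 255], [0.088, 0, 0, 0, 0, 0, 255], [0.09, 0, 0, 0, 0, 0, 255], [0.0915, 0, 0, 0, 0, 0, 255]])

```text
clock: 14.1
tcp_pos: [574.4, 196.9, 132.6]
ee_rot: [2.328, 2.109, 0.002]
wrist_force: [-0.3, -0.1, -4.5]
finger_gap: 11.7
```

>>> jog_arm(rows=[[0.001, 0, 0, 0, 0, 0, 255], [0.002, 0, 0, 0, 0, 0, 255], [0.002, 0, 0, 0, 0, 0, 255]])

```text
clock: 14.4
tcp_pos: [574.7, 199.1, 132.6]
ee_rot: [2.327, 2.11, 0.002]
wrist_force: [-0.2, 0.8, -4.2]
finger_gap: 11.9
```

Run:
```python
from h import *
rel([])
p,d,m=cap('side');cv2.imwrite('pics/s4.png',cv2.resize(p[220:380,140:340][:,:,::-1],None,fx=3.7,fy=3.7))
```

```text
at [574.7 199.1 132.6] t 14.4 xang 84.4 tilt [0.002 0.001] gap 11.9 F [-0.2  0.8 -4.2] j [0.26 0.56 1.58 0.   1.   0.35]
```

View pics/s4.png

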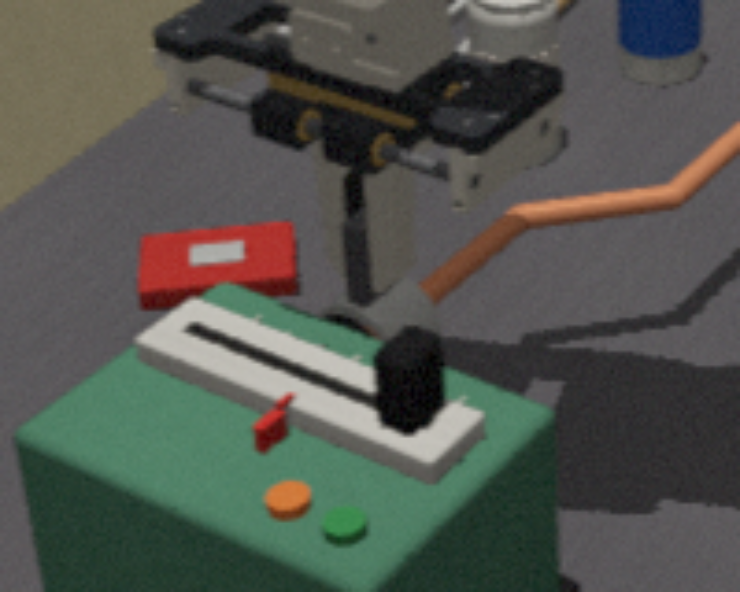

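>>> jog_arm(rows=[[0.001, 0, 0, 0, 0, 0, 255], [0.002, 0, 0, 0, 0, 0, 255], [0.003, 0, 0, 0, 0, 0, 255], [0.003, 0, 0, 0, 0, 0, 255]])

```text
clock: 14.85
tcp_pos: [574.9, 202.1, 132.6]
ee_rot: [2.327, 2.11, 0.002]
wrist_force: [-0.5, -0.9, -3.1]
finger_gap: 11.8
```

>>> jog_arm(rows=[[0.001, 0, 0, 0, 0, 0, 255], [0.002, 0, 0, 0, 0, 0, 255], [0.003, 0, 0, 0, 0, 0, 255], [0.003, 0, 0, 0, 0, 0, 255]])

```text
clock: 15.25
tcp_pos: [574.9, 202.7, 132.7]
ee_rot: [2.325, 2.108, -0.004]
wrist_force: [-2.4, -17.2, 1.6]
finger_gap: 11.7
```

Run:
```python
from h import *
rel([]);cap('wrist','w8')
```

```text
at [574.9 202.7 132.7] t 15.25 xang 84.4 tilt [-0.    -0.004] gap 11.7 F [ -2.4 -17.2   1.6] j [ 0.26  0.56  1.57 -0.    1.01  0.36]
```

View pics/w8.png

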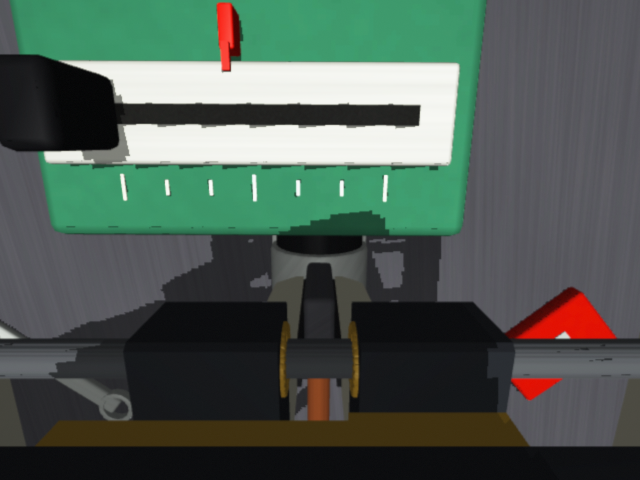

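>>> jog_arm(rows=[[-0.004, 0, 0, 0, 0, 0, 255], [-0.004, 0, 0.004, 0, 0, 0, 255], [-0.004, 0, 0.008, 0, 0, 0, 255], [-0.004, 0, 0.011, 0, 0, 0, 255], [-0.004, 0, 0.0125, 0, 0, 0, 255], [-0.004, 0, 0.0125, 0, 0, 0, 255]])

```text
clock: 15.9
tcp_pos: [574.7, 201.3, 119.7]
ee_rot: [2.327, 2.11, 0.002]
wrist_force: [0.2, -0.4, -4.7]
finger_gap: 11.5
```

Run:
```python
from h import *
rel([])
```

```text
at [574.7 201.3 119.7] t 15.9 xang 84.4 tilt [0.001 0.   ] gap 11.5 F [ 0.2 -0.4 -4.7] j [0.26 0.58 1.58 0.   0.98 0.36]
```

Still carrying its weight; lower in small steps until the bar takes it.

>>> jog_arm(rows=[[0, 0, 0.001, 0, 0, 0, 255], [0, 0, 0.0015, 0, 0, 0, 255], [0, 0, 0.0015, 0, 0, 0, 255]])

```text
clock: 16.2
tcp_pos: [574.9, 201.2, 118.9]
ee_rot: [2.327, 2.11, 0.003]
wrist_force: [-0.9, 0.0, -1.9]
finger_gap: 12.0
```

>>> jog_arm(rows=[[0, 0, 0.001, 0, 0, 0, 255], [0, 0, 0.0015, 0, 0, 0, 255], [0, 0, 0.0015, 0, 0, 0, 255]])

```text
clock: 16.5
tcp_pos: [575.0, 201.3, 118.8]
ee_rot: [2.327, 2.11, 0.004]
wrist_force: [-6.5, -0.4, 14.0]
finger_gap: 11.7
```

>>> jog_arm(rows=[[0, -0.001, -0.0015, 0, 0, 0, 255], [0, -0.002, -0.0015, 0, 0, 0, 255], [0, -0.003, -0.001, 0, 0, 0, 255], [0, -0.003, -0.0008, 0, 0, 0, 255]])

```text
clock: 16.9
tcp_pos: [573.0, 201.5, 118.9]
ee_rot: [2.326, 2.108, 0.006]
wrist_force: [3.6, -2.2, 6.4]
finger_gap: 11.9
```

Run:
```python
from h import *
rel([])
```

```text
at [573.  201.5 118.9] t 16.9 xang 84.4 tilt [0.005 0.001] gap 11.9 F [ 3.6 -2.2  6.4] j [ 0.26  0.57  1.59 -0.    0.97  0.36]
```

>>> jog_arm(rows=[[0, 0.0012, -0.0005, 0, 0, 0, 255], [0, 0.0012, -0.0005, 0, 0, 0, 255], [0, 0.0012, -0.0005, 0, 0, 0, 200], [0, 0.0012, -0.0005, 0, 0, 0, 180], [0, 0.0012, -0.0005, 0, 0, 0, 150], [0, 0.0012, -0.0005, 0, 0, 0, 100], [0, 0.0012, -0.0005, 0, 0, 0, 50], [0, 0.0012, -0.0005, 0, 0, 0, 0]])

```text
clock: 17.7
tcp_pos: [573.0, 201.3, 118.3]
ee_rot: [2.327, 2.11, 0.002]
wrist_force: [-0.2, -0.9, 1.0]
finger_gap: 54.6
```

Run:
```python
from h import *
rel([]);cap('wrist','w9')
p,d,m=cap('side');cv2.imwrite('pics/s5.png',cv2.resize(p[220:380,140:340][:,:,::-1],None,fx=3.7,fy=3.7))
```

```text
at [573.  201.3 118.3] t 17.7 xang 84.4 tilt [0.001 0.001] gap 54.6 F [-0.2 -0.9  1. ] j [0.26 0.58 1.59 0.   0.97 0.36]
```

View pics/w9.png

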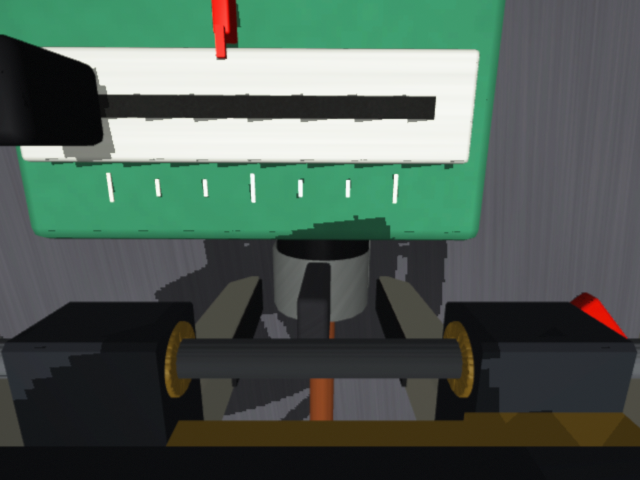

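View pics/s5.png

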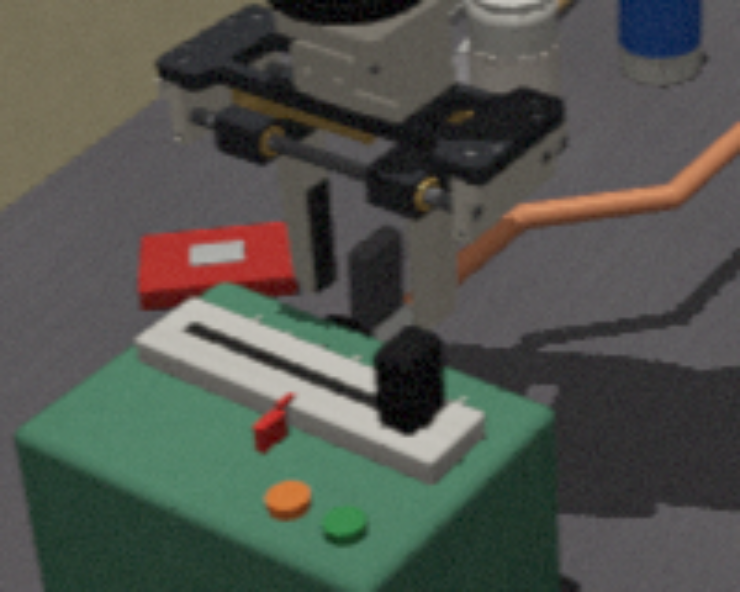

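>>> jog_arm(rows=[[0, 0, 0, 0, 0, 0, 0], [0, 0, 0, 0, 0, 0, 0], [0, 0, 0, 0, 0, 0, 0], [0, 0, -0.02, 0, 0, 0, 0], [0, 0, -0.06, 0, 0, 0, 0], [0, 0, -0.1, 0, 0, 0, 0]])

```text
clock: 18.4
tcp_pos: [572.5, 201.1, 219.2]
ee_rot: [-2.327, -2.11, -0.0]
wrist_force: [0.5, 0.5, 0.1]
finger_gap: 93.2
```

Run:
```python
from h import *
np.set_printoptions(precision=1,suppress=True)
rel([(512,-433,213,109.9)])
p,d,m=cap('top','t3');w=cloud(d,m)
c=cv2.resize(p[160:320,210:520][:,:,::-1],None,fx=2.5,fy=2.5,interpolation=cv2.INTER_CUBIC);cv2.imwrite('pics/c5.png',c)
u,v=476,236
q=w[v-25:v+26,u-25:u+26].reshape(-1,3);s=q[(q[:,2]>96)&(q[:,2]<112)];print(cv2.minAreaRect(s[:,:2].astype(np.float32)))
```

```text
at [572.5 201.1 219.2] t 18.4 xang 84.4 tilt [0. 0.] gap 93.2 F [0.5 0.5 0.1] j [0.3 0.5 1.5 0.  1.2 0.4]
[-0.637, 0.0018, 0.0061, 0.0, -0.0, -25.5]
((511.8664245605469, -433.71881103515625), (11.53930950164795, 30.2416934967041), 14.930147171020508)
```

View pics/c5.png

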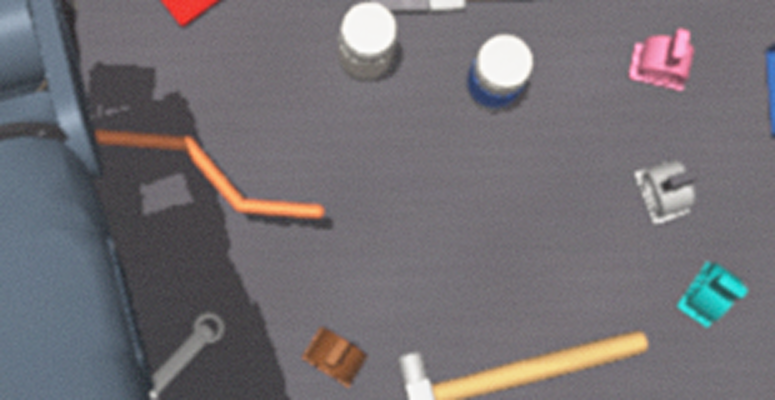

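>>> jog_arm(rows=[[-0.045, 0, 0, 0, 0, -2, 0], [-0.09, 0, 0, 0, 0, -4, 0], [-0.135, 0, 0, 0, 0, -6, 0], [-0.18, 0, 0, 0, 0, -8, 0], [-0.225, 0, 0, 0, 0, -10, 0], [-0.27, 0, 0, 0, 0, -12, 0], [-0.315, 0, 0, 0, 0, -14, 0], [-0.36, 0, 0, 0, 0, -16, 0], [-0.405, 0, 0, 0, 0, -18, 0], [-0.45, 0.001, 0, 0, 0, -20, 0]])

```text
clock: 19.45
tcp_pos: [529.4, -248.5, 218.1]
ee_rot: [1.923, 2.482, 0.002]
wrist_force: [0.5, -0.1, 0.2]
finger_gap: 92.5
```

Run:
```python
from h import *
rel([(512,-433,213,108)])
```

```text
at [ 529.4 -248.5  218.1] t 19.45 xang 104.5 tilt [0.002 0.   ] gap 92.5 F [ 0.5 -0.1  0.2] j [-0.52  0.42  1.57  0.    1.15 -0.77]
[-0.1743, -0.0629, 0.005, 0.1, 0.0, -3.5]
```

>>> jog_arm(rows=[[-0.04, -0.015, 0, 0, 0, -1, 0], [-0.08, -0.03, 0, 0, 0, -2, 0], [-0.12, -0.045, 0.005, 0, 0, -3, 0], [-0.155, -0.056, 0.005, 0, 0, -3.5, 0], [-0.174, -0.063, 0.005, 0, 0, -3.5, 0], [-0.174, -0.063, 0.005, 0, 0, -3.5, 0]])

```text
clock: 20.05
tcp_pos: [511.2, -433.2, 212.3]
ee_rot: [1.852, 2.537, 0.002]
wrist_force: [1.2, -0.8, -1.1]
finger_gap: 93.0
```

Run:
```python
from h import *
cap('wrist','w10');p,d,m=load('wrist');w=cloud(d,m)
ok=(w[...,2]>98)&(w[...,2]<110)&(abs(w[...,0]-512)<60)&(abs(w[...,1]+433)<60)
c=cv2.minAreaRect(w[ok][:,:2].astype(np.float32));print(ok.sum(),c,w[ok].mean(0))
a=c[2] if c[1][0]>c[1][1] else c[2]+90
rel([(*c[0],75,a)])
```

```text
632 ((512.4806518554688, -434.20538330078125), (11.390510559082031, 30.00288200378418), 17.60285186767578) [ 512.19294089 -433.47261139  104.61856112]
at [ 511.6 -431.6  212.3] t 20.1 xang 107.8 tilt [0.001 0.001] gap 92.9 F [ 0.1  0.2 -1.2] j [-0.77  0.58  1.33  0.    1.23 -1.08]
[-0.0029, -0.0002, 0.1373, 0.1, -0.0, 0.2]
```

View pics/w10.png

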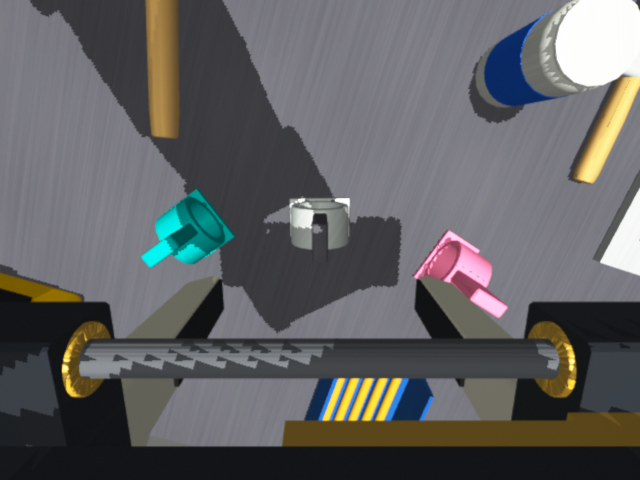

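>>> jog_arm(rows=[[-0.002, 0, 0.04, 0, 0, 0, 0], [-0.002, 0, 0.08, 0, 0, 0, 0], [-0.002, 0, 0.11, 0, 0, 0, 0], [-0.002, 0, 0.128, 0, 0, 0, 0], [-0.002, 0, 0.137, 0, 0, 0, 60], [-0.002, 0, 0.137, 0, 0, 0, 255], [-0.002, 0, 0.137, 0, 0, 0, 255], [-0.002, 0, 0.137, 0, 0, 0, 255], [-0.002, 0, 0.137, 0, 0, 0, 255], [-0.002, 0, 0.137, 0, 0, 0, 255]], squeeze=50)

```text
clock: 21.1
tcp_pos: [513.1, -432.9, 76.6]
ee_rot: [1.848, 2.538, 0.002]
wrist_force: [-0.6, 0.6, -0.5]
finger_gap: 49.6
```

>>> jog_arm(rows=[[0, 0, 0, 0, 0, 0, 255], [0, 0, 0, 0, 0, 0, 255], [0, 0, 0, 0, 0, 0, 255], [0, 0, 0, 0, 0, 0, 255], [0, 0, 0, 0, 0, 0, 255], [0, 0, 0, 0, 0, 0, 255], [0, 0, 0, 0, 0, 0, 255]])

```text
clock: 21.8
tcp_pos: [512.7, -432.6, 75.7]
ee_rot: [1.849, 2.539, 0.002]
wrist_force: [-0.9, -0.9, -2.5]
finger_gap: 11.6
```

>>> jog_arm(rows=[[0, 0, -0.015, 0, 0, 0, 255], [0, 0, -0.03, 0, 0, 0, 255], [0, 0, -0.045, 0, 0, 0, 255], [0, 0, -0.056, 0, 0, 0, 255], [0, 0, -0.056, 0, 0, 0, 255]])

```text
clock: 22.3
tcp_pos: [513.6, -433.4, 134.6]
ee_rot: [1.846, 2.536, 0.001]
wrist_force: [0.3, -0.0, -5.3]
finger_gap: 11.5
```

Run:
```python
from h import *
rel([(*pose(-55)[:2],132.5,84.4)])
```

```text
at [ 513.6 -433.4  134.6] t 22.3 xang 107.9 tilt [ 0.004 -0.002] gap 11.5 F [ 0.3 -0.  -5.3] j [-0.77  0.66  1.39  0.    1.09 -1.08]
[0.3105, 0.0689, 0.0013, 0.2, 0.1, 23.5]
```

>>> jog_arm(rows=[[0.02, 0.004, 0, 0, 0, 1, 255], [0.05, 0.01, 0, 0, 0, 4, 255], [0.085, 0.019, 0, 0, 0, 7, 255], [0.12, 0.027, 0, 0, 0, 10, 255], [0.155, 0.034, 0, 0, 0, 13, 255], [0.19, 0.042, 0, 0, 0, 16, 255], [0.225, 0.05, 0, 0, 0, 19, 255], [0.26, 0.058, 0, 0, 0, 21, 255], [0.29, 0.064, 0, 0, 0, 23.5, 255], [0.308, 0.069, 0, 0, 0, 23.5, 255]])

```text
clock: 23.3
tcp_pos: [483.1, -116.4, 131.9]
ee_rot: [-2.328, -2.109, -0.002]
wrist_force: [0.3, 0.5, -5.2]
finger_gap: 11.8
```

Run:
```python
from h import *
rel([(*pose(s)[:2],132.5,pose(s)[2]) for s in(-55,0,20,40,60)])
cap('wrist','w11')
```

```text
at [ 483.1 -116.4  131.9] t 23.3 xang 84.4 tilt [0.001 0.001] gap 11.8 F [ 0.3  0.5 -5.2] j [-0.33  0.38  1.88  0.    0.88 -0.23]
[-0.0003, 0.0007, -0.0006, 0.0, -0.1, -0.0]
[0.0547, 0.0006, -0.0005, 0.0, -0.1, -0.0]
[0.0747, 0.0006, -0.0005, 0.0, -0.1, -0.0]
[0.0947, 0.0006, -0.0005, 0.0, -0.1, -0.0]
[0.1147, 0.0006, -0.0004, 0.0, -0.1, -0.0]
```

View pics/w11.png

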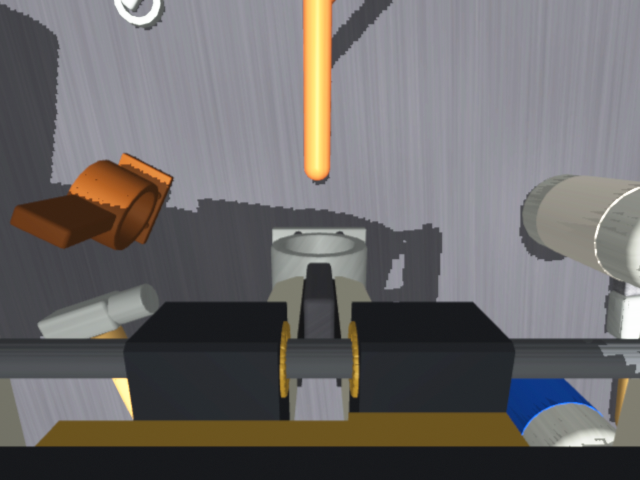

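Same alignment as before. Thread and round bend 2.

>>> jog_arm(rows=[[0.012, 0, 0, 0, 0, 0, 255], [0.025, 0, 0, 0, 0, 0, 255], [0.038, 0, 0, 0, 0, 0, 255], [0.051, 0, 0, 0, 0, 0, 255], [0.064, 0, 0, 0, 0, 0, 255], [0.077, 0, 0, 0, 0, 0, 255], [0.09, 0, 0, 0, 0, 0, 255], [0.102, 0, 0, 0, 0, 0, 255], [0.111, 0, 0, 0, 0, 0, 255], [0.1145, 0, 0, 0, 0, 0, 255]])

```text
clock: 24.35
tcp_pos: [495.1, -3.6, 132.2]
ee_rot: [2.326, 2.111, 0.002]
wrist_force: [-0.8, -1.1, -5.8]
finger_gap: 11.9
```

>>> jog_arm(rows=[[0.005, 0.002, 0, 0, 0, 6, 255], [0.01, 0.004, 0, 0, 0, 13, 255], [0.015, 0.006, 0, 0, 0, 20, 255], [0.0205, 0.008, 0, 0, 0, 27, 255], [0.0255, 0.0105, 0, 0, 0, 34, 255], [0.0305, 0.0125, 0, 0, 0, 41, 255], [0.0355, 0.0155, 0, 0, 0, 45, 255], [0.0425, 0.0225, 0, 0, 0, 45, 255], [0.0495, 0.0295, 0, 0, 0, 45, 255], [0.0565, 0.0365, 0, 0, 0, 45, 255]])

```text
clock: 25.35
tcp_pos: [537.7, 48.6, 132.3]
ee_rot: [2.957, 1.061, 0.003]
wrist_force: [0.1, -0.5, -5.0]
finger_gap: 11.6
```

Run:
```python
from h import *
rel([(*pose(s)[:2],132.2,pose(s)[2]) for s in(142,165,188,200)])
cap('wrist','w12')
```

```text
at [537.7  48.6 132.3] t 25.35 xang 39.5 tilt [0.002 0.001] gap 11.6 F [ 0.1 -0.5 -5. ] j [0.   0.45 1.77 0.   0.92 0.89]
[0.0107, -0.0019, 0.0001, 0.0, -0.1, 0.1]
[0.0308, -0.0089, 0.0001, 0.1, -0.1, -22.4]
[0.05, -0.0181, 0.0002, 0.1, -0.1, -44.9]
[0.0585, -0.0265, 0.0002, 0.1, -0.1, -44.9]
```

View pics/w12.png

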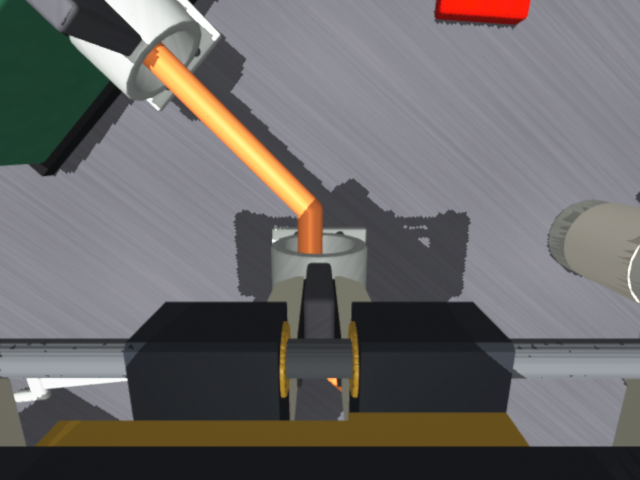

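>>> jog_arm(rows=[[0.01, -0.0025, 0, 0, 0, 0, 255], [0.015, -0.003, 0, 0, 0, -2, 255], [0.0205, -0.005, 0, 0, 0, -8.5, 255], [0.0255, -0.007, 0, 0, 0, -15, 255], [0.031, -0.009, 0, 0, 0, -22, 255], [0.036, -0.011, 0, 0, 0, -29, 255], [0.041, -0.0135, 0, 0, 0, -36, 255], [0.047, -0.0155, 0, 0, 0, -43, 255], [0.051, -0.0185, 0, 0, 0, -45, 255], [0.0585, -0.0265, 0, 0, 0, -45, 255]])

```text
clock: 26.4
tcp_pos: [565.4, 105.9, 132.3]
ee_rot: [2.328, 2.108, 0.002]
wrist_force: [-0.5, -0.6, -5.0]
finger_gap: 11.4
```

Run:
```python
from h import *
rel([(*pose(s)[:2],132.2,pose(s)[2]) for s in(220,240,252)])
cap('wrist','w13')
```

```text
at [565.4 105.9 132.3] t 26.4 xang 84.3 tilt [0.001 0.   ] gap 11.4 F [-0.5 -0.6 -5. ] j [0.1  0.51 1.67 0.   0.96 0.2 ]
[0.0205, 0.0005, 0.0001, 0.1, -0.0, -0.1]
[0.0405, 0.0005, 0.0001, 0.1, -0.0, -0.1]
[0.0525, 0.0005, 0.0001, 0.1, -0.0, -0.1]
```

View pics/w13.png

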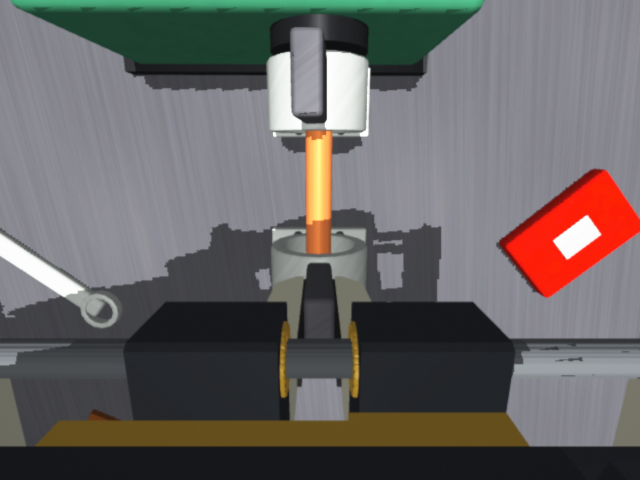

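>>> jog_arm(rows=[[0.012, -0.001, 0, 0, 0, 0, 255], [0.026, -0.0015, 0, 0, 0, 0, 255], [0.038, -0.0015, 0, 0, 0, 0, 255], [0.044, -0.0015, 0, 0, 0, 0, 255], [0.044, -0.0015, 0.004, 0, 0, 0, 255], [0.044, -0.0015, 0.008, 0, 0, 0, 255], [0.044, -0.0015, 0.012, 0, 0, 0, 255], [0.047, -0.0015, 0.0125, 0, 0, 0, 255], [0.05, -0.0015, 0.0125, 0, 0, 0, 255], [0.052, -0.0015, 0.0125, 0, 0, 0, 255]])

```text
clock: 27.45
tcp_pos: [568.9, 157.9, 119.7]
ee_rot: [2.328, 2.11, 0.002]
wrist_force: [-0.6, 0.2, -5.7]
finger_gap: 11.3
```

>>> jog_arm(rows=[[0.0015, 0, 0, 0, 0, 0, 255], [0.003, 0, 0, 0, 0, 0, 255], [0.003, 0, 0, 0, 0, 0, 255]])

```text
clock: 27.75
tcp_pos: [569.2, 160.9, 119.9]
ee_rot: [2.327, 2.11, 0.002]
wrist_force: [1.2, -0.3, -5.4]
finger_gap: 12.0
```

>>> jog_arm(rows=[[0.001, 0, 0, 0, 0, 0, 255], [0.002, 0, 0, 0, 0, 0, 255], [0.002, 0, 0, 0, 0, 0, 255]])

```text
clock: 28.05
tcp_pos: [569.4, 162.6, 119.8]
ee_rot: [2.327, 2.11, 0.002]
wrist_force: [-0.0, -1.3, -4.2]
finger_gap: 11.3
```

Run:
```python
from h import *
rel([]);cap('wrist','w14')
```

```text
at [569.4 162.6 119.8] t 28.05 xang 84.4 tilt [0.001 0.   ] gap 11.3 F [-0.  -1.3 -4.2] j [ 0.2   0.55  1.63 -0.    0.96  0.3 ]
```

View pics/w14.png

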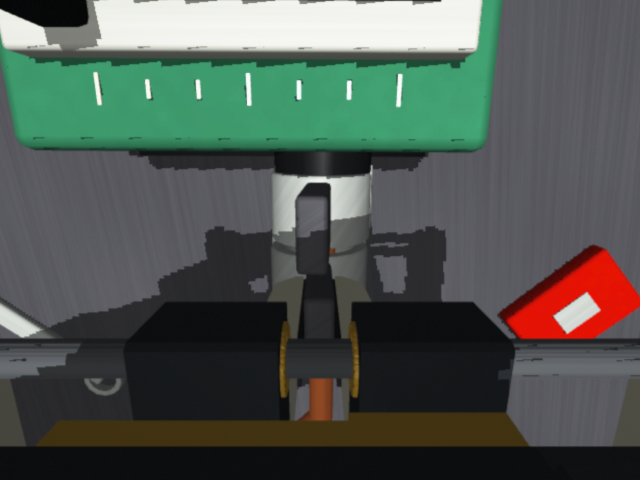

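>>> jog_arm(rows=[[0.001, 0, 0, 0, 0, 0, 255], [0.002, 0, 0, 0, 0, 0, 255], [0.0025, 0, 0, 0, 0, 0, 255]])

```text
clock: 28.4
tcp_pos: [569.5, 165.0, 119.7]
ee_rot: [2.327, 2.11, 0.001]
wrist_force: [0.2, -4.1, -4.9]
finger_gap: 11.8
```

>>> jog_arm(rows=[[-0.0005, 0, 0.0005, 0, 0, 0, 255], [-0.001, 0, 0.001, 0, 0, 0, 255], [-0.001, 0, 0.0015, 0, 0, 0, 255], [-0.001, 0, 0.0015, 0, 0, 0, 255]])

```text
clock: 28.8
tcp_pos: [569.8, 164.6, 119.6]
ee_rot: [2.327, 2.11, 0.004]
wrist_force: [-5.4, 0.9, 8.0]
finger_gap: 11.8
```

Run:
```python
from h import *
rel([])
```

```text
at [569.8 164.6 119.6] t 28.8 xang 84.4 tilt [0.002 0.001] gap 11.8 F [-5.4  0.9  8. ] j [0.2  0.55 1.63 0.   0.96 0.3 ]
```

>>> jog_arm(rows=[[0, -0.001, -0.0005, 0, 0, 0, 255], [0, -0.0018, -0.0007, 0, 0, 0, 255], [0, -0.0018, -0.0007, 0, 0, 0, 200], [0, -0.0018, -0.0007, 0, 0, 0, 180], [0, -0.0018, -0.0007, 0, 0, 0, 150], [0, -0.0018, -0.0007, 0, 0, 0, 100], [0, -0.0018, -0.0007, 0, 0, 0, 0], [0, -0.0018, -0.0007, 0, 0, 0, 0], [0, -0.0018, -0.0007, 0, 0, 0, 0], [0, -0.0018, -0.0007, 0, 0, 0, 0]])

```text
clock: 29.8
tcp_pos: [567.8, 164.3, 119.1]
ee_rot: [2.327, 2.11, 0.002]
wrist_force: [-0.1, -0.2, 0.4]
finger_gap: 70.9
```

>>> jog_arm(rows=[[0, 0, -0.01, 0, 0, 0, 0], [0, 0, -0.04, 0, 0, 0, 0], [0, 0, -0.08, 0, 0, 0, 0], [-0.03, 0, -0.11, 0, 0, 0, 0], [-0.07, 0, -0.11, 0, 0, 0, 0], [-0.09, 0, -0.11, 0, 0, 0, 0], [-0.09, 0, -0.11, 0, 0, 0, 0]])

```text
clock: 30.5
tcp_pos: [558.8, 72.7, 230.1]
ee_rot: [2.329, 2.106, 0.003]
wrist_force: [-0.1, 0.2, 0.5]
finger_gap: 92.9
```

Run:
```python
from h import *
rel([]);p,d,m=cap('wrist','w15');w=cloud(d,m)
ok=(w[...,2]>138)&(w[...,2]<156)&(w[...,1]<222)&(w[...,1]>140)&(abs(w[...,0]-572)<25)
q=w[ok];np.set_printoptions(precision=1,suppress=True);print(len(q),q.min(0),q.max(0),q.mean(0))
print(np.histogram(q[:,1],bins=range(138,226,4)))
for yc in(165,203):
    s=q[abs(q[:,1]-yc)<16];print(yc,np.median(s,0))
p,d,m=cap('side');cv2.imwrite('pics/s6.png',cv2.resize(p[220:380,140:340][:,:,::-1],None,fx=3.7,fy=3.7))
```

```text
at [558.8  72.7 230.1] t 30.5 xang 84.2 tilt [0.002 0.   ] gap 92.9 F [-0.1  0.2  0.5] j [0.05 0.37 1.61 0.   1.15 0.15]
2225 [559.1 148.3 138. ] [576.3 214.2 151.6] [567.6 182.8 148.2]
(array([  0,   0,  51, 133, 131, 131, 136, 140, 142, 137,  10, 101, 155,
       148, 166, 162, 165, 174, 139,   4,   0]), array([138, 142, 146, 150, 154, 158, 162, 166, 170, 174, 178, 182, 186,
       190, 194, 198, 202, 206, 210, 214, 218, 222]))
165 [566.1 164.  148.7]
203 [568.9 200.7 148.8]
```

View pics/w15.png

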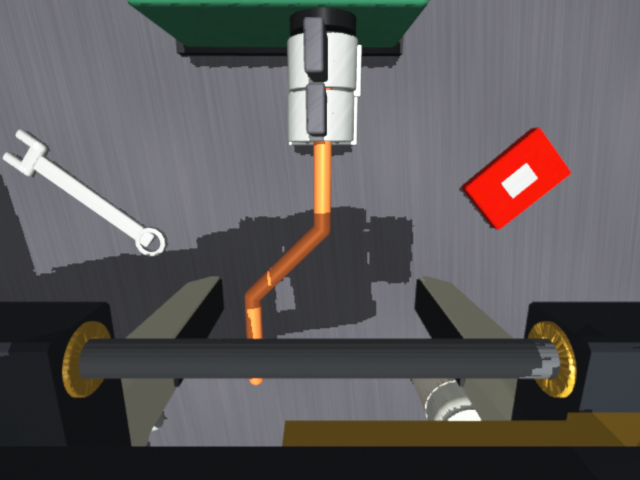

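View pics/s6.png

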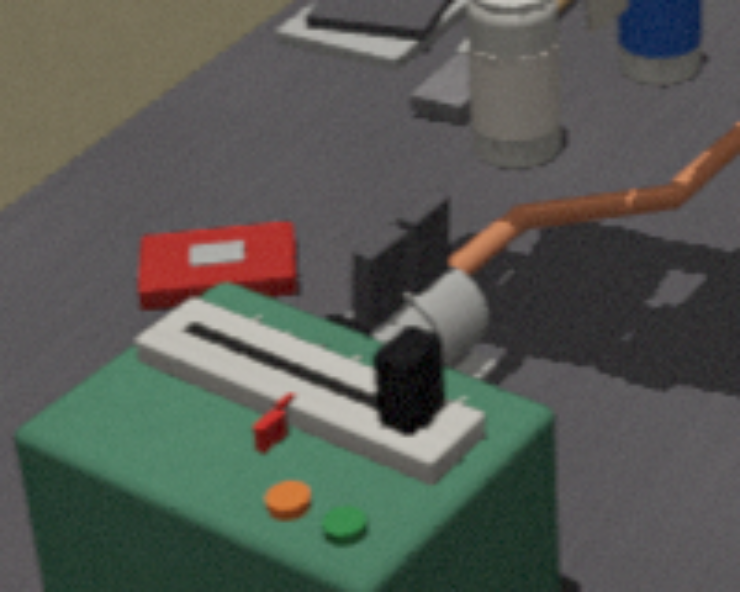

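Run:
```python
from h import *
rel([(493.5,290.5,235,84.4)])
p,d,m=cap('top','t4')
```

```text
at [558.9  74.9 229.6] t 30.6 xang 84.3 tilt [0.002 0.001] gap 92.9 F [ 0.1  0.1 -0.6] j [0.05 0.37 1.61 0.   1.15 0.15]
[0.2081, -0.0864, -0.0054, 0.1, -0.1, -0.1]
```

View pics/t4.png

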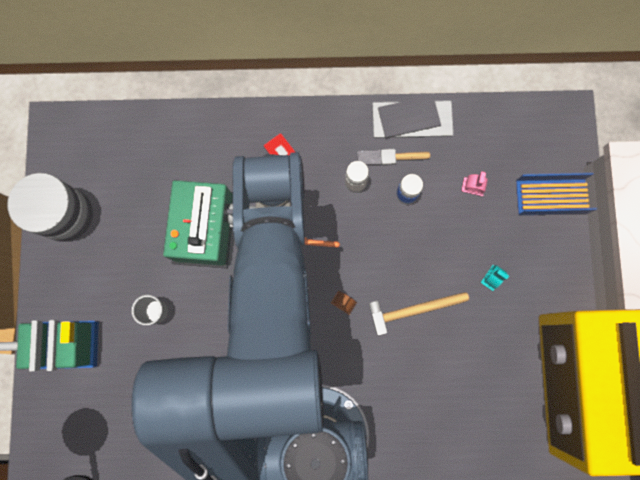

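>>> jog_arm(rows=[[0.03, -0.012, -0.006, 0, 0, 0, 0], [0.065, -0.027, -0.006, 0, 0, 0, 0], [0.1, -0.042, -0.006, 0, 0, 0, 0], [0.135, -0.056, -0.006, 0, 0, 0, 0], [0.17, -0.07, -0.006, 0, 0, 0, 0], [0.195, -0.08, -0.006, 0, 0, 0, 0], [0.207, -0.0865, -0.006, 0, 0, 0, 0], [0.207, -0.0865, -0.006, 0, 0, 0, 0]])

```text
clock: 31.45
tcp_pos: [492.2, 290.7, 234.9]
ee_rot: [2.324, 2.113, 0.002]
wrist_force: [-0.4, -0.1, -0.5]
finger_gap: 92.9
```

Run:
```python
from h import *
p,d,m=cap('wrist','w16');w=cloud(d,m);ex=np.array([np.cos(np.radians(-5.6)),np.sin(np.radians(-5.6)),0])
np.set_printoptions(precision=1,suppress=True)
t=w[(w[...,2]>168)&(w[...,2]<180)&(abs(w[...,0]-493)<30)&(abs(w[...,1]-290)<30)]
c=cv2.minAreaRect(t[:,:2].astype(np.float32));print(len(t),c,np.median(t,0),'s',np.array([*c[0],0])@ex)
o=(p[...,0]>140)&(p[...,1]<80)&(p[...,2]<80)&(w[...,2]>120)&(w[...,2]<145)
q=w[o];print('red',len(q),q.mean(0),q.min(0),q.max(0),(q@ex).mean(),(q@ex).min(),(q@ex).max())
rel([(*c[0],157,84.4)])
```

```text
1337 ((493.86834716796875, 293.6913146972656), (27.23361587524414, 19.751081466674805), 84.89495086669922) [494.  294.6 174.1] s 462.8520609630658
red 225 [550.  317.2 134.6] [546.7 304.1 120.1] [554.  327.1 138.4] 516.4573112407692 513.5478299357886 520.3309359608373
at [492.7 289.6 234.9] t 31.5 xang 84.5 tilt [0. 0.] gap 93.3 F [-0.8 -0.2 -0.3] j [ 0.5  0.4  1.6 -0.   1.2  0.6]
[0.0042, 0.0007, 0.0779, 0.1, -0.0, 0.1]
```

View pics/w16.png

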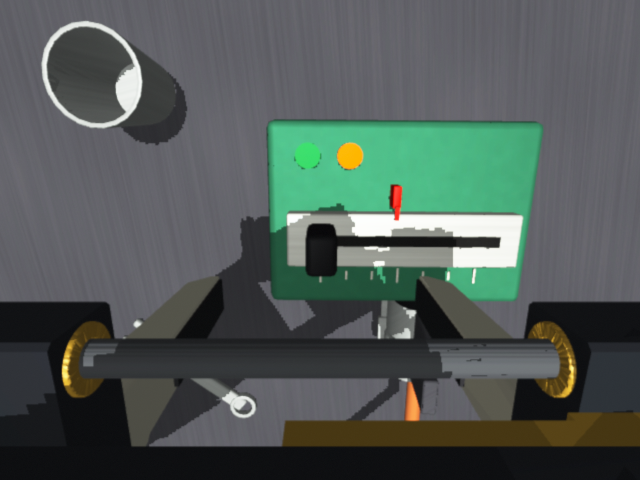

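>>> jog_arm(rows=[[0.003, 0.001, 0.02, 0, 0, 0, 0], [0.003, 0.001, 0.045, 0, 0, 0, 0], [0.003, 0.001, 0.065, 0, 0, 0, 0], [0.003, 0.001, 0.078, 0, 0, 0, 0], [0.003, 0.001, 0.078, 0, 0, 0, 255], [0.003, 0.001, 0.078, 0, 0, 0, 255], [0.003, 0.001, 0.078, 0, 0, 0, 255], [0.003, 0.001, 0.078, 0, 0, 0, 255], [0.003, 0.001, 0.078, 0, 0, 0, 255], [0.003, 0.001, 0.078, 0, 0, 0, 255]], squeeze=8)

```text
clock: 32.5
tcp_pos: [494.5, 292.2, 157.4]
ee_rot: [2.327, 2.11, 0.003]
wrist_force: [-0.0, -0.5, -0.8]
finger_gap: 49.5
```

>>> jog_arm(rows=[[0, 0, 0, 0, 0, 0, 255], [0, 0, 0, 0, 0, 0, 255], [0, 0, 0, 0, 0, 0, 255], [0, 0, 0, 0, 0, 0, 255], [0, 0, 0, 0, 0, 0, 255], [0, 0, 0, 0, 0, 0, 255], [0, 0, 0, 0, 0, 0, 255]])

```text
clock: 33.2
tcp_pos: [494.3, 292.1, 157.0]
ee_rot: [2.327, 2.11, 0.002]
wrist_force: [-0.8, 0.1, 0.3]
finger_gap: 20.0
```

Run:
```python
from h import *
rel([]);print(status.observe()['tcp_pos']@np.array([np.cos(np.radians(-5.6)),np.sin(np.radians(-5.6)),0]))
```

```text
at [494.3 292.1 157. ] t 33.2 xang 84.4 tilt [0.001 0.001] gap 20.0 F [-0.8  0.1  0.3] j [ 0.45  0.47  1.66 -0.    1.01  0.55]
463.4493365429179
```

Gripped at s = 463.4; move +53.5 mm.

>>> jog_arm(rows=[[0, 0.006, 0, 0, 0, 0, 255], [0, 0.014, 0, 0, 0, 0, 255], [0, 0.022, 0, 0, 0, 0, 255], [0, 0.03, 0, 0, 0, 0, 255], [0, 0.038, 0, 0, 0, 0, 255], [0, 0.045, 0, 0, 0, 0, 255], [0, 0.05, 0, 0, 0, 0, 255], [0, 0.0535, 0, 0, 0, 0, 255], [0, 0.0535, 0, 0, 0, 0, 255]])

```text
clock: 34.1
tcp_pos: [548.2, 286.6, 157.1]
ee_rot: [2.327, 2.109, 0.003]
wrist_force: [1.2, -3.2, -0.8]
finger_gap: 20.4
```

Run:
```python
from h import *
rel([]);print(status.observe()['tcp_pos']@np.array([np.cos(np.radians(-5.6)),np.sin(np.radians(-5.6)),0]))
```

```text
at [548.2 286.6 157.1] t 34.1 xang 84.4 tilt [0.002 0.   ] gap 20.4 F [ 1.2 -3.2 -0.8] j [ 0.41  0.55  1.53 -0.    1.06  0.51]
517.6131806148156
```

>>> jog_arm(rows=[[0, 0, 0, 0, 0, 0, 180], [0, 0, 0, 0, 0, 0, 120], [0, 0, 0, 0, 0, 0, 0], [0, 0, 0, 0, 0, 0, 0], [0, 0, 0, 0, 0, 0, 0], [0, 0, -0.01, 0, 0, 0, 0], [0, 0, -0.035, 0, 0, 0, 0], [0, 0, -0.07, 0, 0, 0, 0], [0, 0, -0.08, 0, 0, 0, 0], [0, 0, -0.08, 0, 0, 0, 0]])

```text
clock: 35.1
tcp_pos: [548.1, 287.1, 239.1]
ee_rot: [2.326, 2.109, 0.007]
wrist_force: [-0.4, -0.8, -0.0]
finger_gap: 91.6
```

Run:
```python
from h import *
p,d,m=cap('wrist','w17');w=cloud(d,m);ex=np.array([np.cos(np.radians(-5.6)),np.sin(np.radians(-5.6)),0])
np.set_printoptions(precision=1,suppress=True)
t=w[(w[...,2]>168)&(w[...,2]<180)&(abs(w[...,0]-548)<30)&(abs(w[...,1]-288)<30)]
c=cv2.minAreaRect(t[:,:2].astype(np.float32));print(len(t),c,'s',np.array([*c[0],0])@ex,((t@ex).min()+(t@ex).max())/2)
o=(p[...,0]>140)&(p[...,1]<80)&(p[...,2]<80)&(w[...,2]>120)&(w[...,2]<145)
q=w[o];print('red',len(q),q.mean(0),(q@ex).mean(),(q@ex).min(),(q@ex).max())
rel([])
cap('side','s7')
```

```text
1277 ((548.554443359375, 288.0226135253906), (27.280563354492188, 19.859224319458008), 84.01726531982422) s 517.830330589015 517.8167379108936
red 168 [550.5 315.6 134.6] 517.0322692648773 514.0195700157641 519.8904186965691
at [547.5 286.8 237.3] t 35.15 xang 84.4 tilt [0. 0.] gap 93.1 F [-1.3 -0.3 -0.9] j [ 0.4  0.5  1.5 -0.   1.2  0.5]
```

View pics/w17.png

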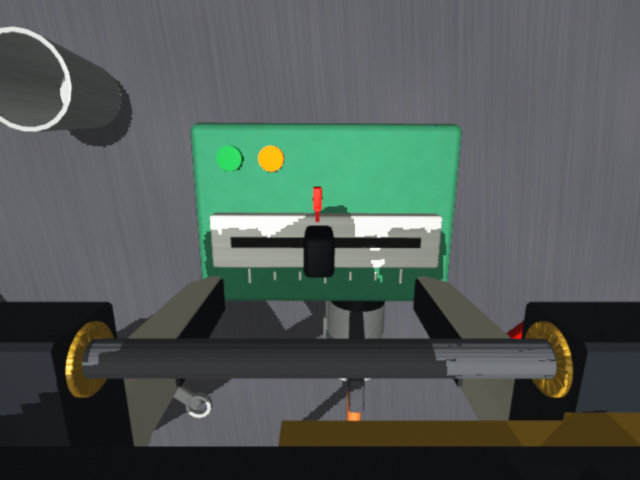

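View pics/s7.png

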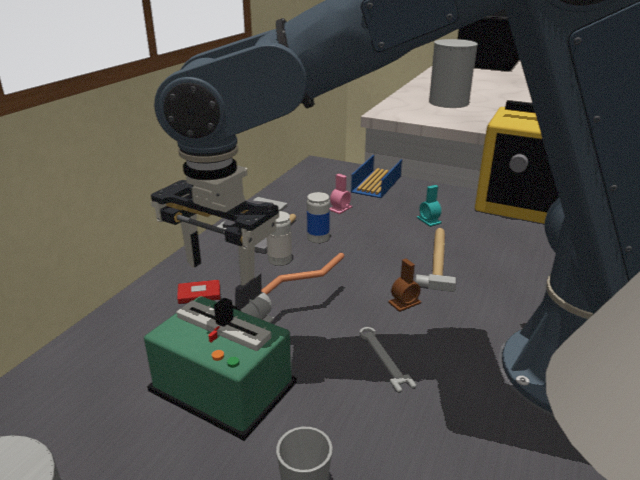

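>>> jog_arm(rows=[[0, 0, -0.03, 0, 0, 0, 0], [-0.03, 0, -0.04, 0, 0, 0, 0], [-0.07, 0, -0.04, 0, 0, 0, 0], [-0.11, 0, -0.04, 0, 0, 0, 0], [-0.15, 0, -0.04, 0, 0, 0, 0], [-0.19, 0, -0.04, 0, 0, 0, 0], [-0.21, 0, -0.04, 0, 0, 0, 0], [-0.21, 0, -0.04, 0, 0, 0, 0]])

```text
clock: 36.0
tcp_pos: [526.2, 75.8, 275.7]
ee_rot: [-2.33, -2.106, 0.001]
wrist_force: [0.4, 1.0, 0.2]
finger_gap: 93.0
```

Run:
```python
from h import *
rel([]);p,d,m=cap('wrist','w18');w=cloud(d,m)
ok=(w[...,2]>138)&(w[...,2]<156)&(w[...,1]<222)&(w[...,1]>140)&(abs(w[...,0]-572)<25)
q=w[ok];np.set_printoptions(precision=1,suppress=True);print(len(q),q.min(0),q.max(0),q.mean(0))
print(np.histogram(q[:,1],bins=range(144,220,2))[0])
cv2.imwrite('pics/w18c.png',cv2.resize(p[0:230,220:440][:,:,::-1],None,fx=2.6,fy=2.6,interpolation=cv2.INTER_CUBIC))
p,d,m=cap('side');cv2.imwrite('pics/s8.png',cv2.resize(p[220:400,140:340][:,:,::-1],None,fx=3.3,fy=3.3,interpolation=cv2.INTER_CUBIC))
```

```text
at [526.2  75.8 275.7] t 36.0 xang 84.2 tilt [-0.001  0.   ] gap 93.0 F [0.4 1.  0.2] j [0.06 0.27 1.64 0.   1.23 0.16]
1511 [558.8 148.4 138.4] [575.6 214.3 151.7] [566.9 182.3 148.4]
[ 0  0 32 44 46 43 47 47 51 48 49 50 47 50 50 48 49 16  0  0 62 48 53 54
 50 52 53 57 52 49 54 54 53 57 44  2  0]
```

View pics/w18c.png

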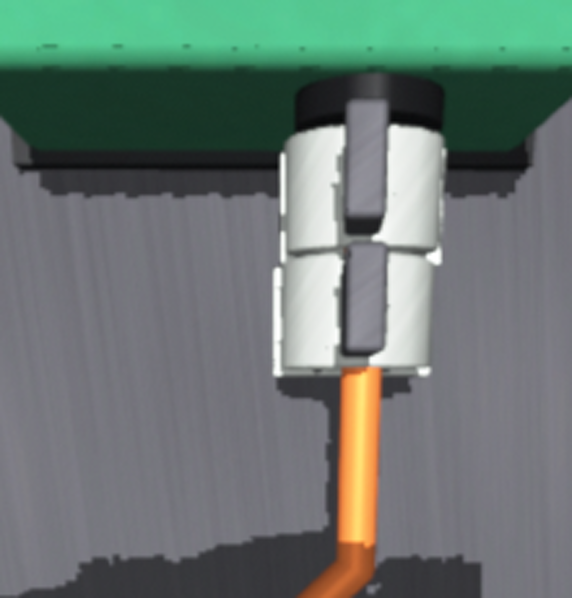

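View pics/s8.png

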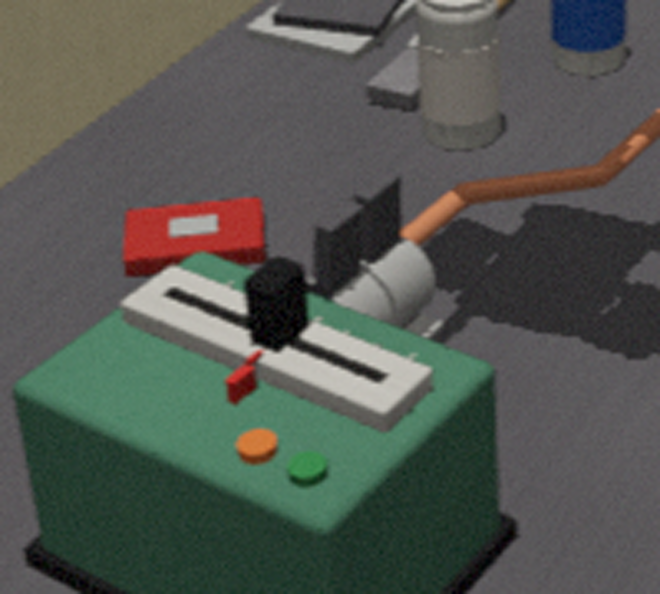

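```bash
python3 -c "
from h import *
print(status.observe()['qvel'].round(4));print(finish_job())"
```

```text
[ 0.0234  0.002  -0.0115  0.001   0.0026  0.0017]
the job is handed in; nothing more can be done
None
```

I loaded both rings on the bar and set the current slider to the red mark, and the job is handed in after about 36 s of robot time. The hand-in reports no verdict, so the figures below are my own camera measurements.

- **Slider to zero:** I gripped the slider and drove it down until it met the end of its track, at about 17 N.
- **Rings:** Only two grey rings were on the bench. I threaded both, took them round the two bends, and released them hanging upright against the black flange.
- **Slider to mark:** Once both rings were loaded I set the slider to the red mark and moved the arm clear.

| Check | Measured | Limit |
|---|---|---|
| Slider offset from the red mark | about 0.8 mm | 5 mm |
| First ring's middle from the stop face | 17–22 mm | 28 mm |
| Second ring's middle from the stop face | 52–57 mm | 70 mm |
| Ring tilt from vertical | about 4° | 0.3 rad (about 17°) |

Both spray cans were still standing, and the gripper was open and touching nothing.

Two measurements disagreed:
- **Stop position:** The camera put the stop face about 5 mm nearer than contact did, which is why the ring distances are ranges.
- **Ring spacing:** The two grip bars measured about 35 mm apart instead of the nominal 40 mm. I put this down to a slight tilt of the first ring. It is within every limit.

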